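# Feed a bar through the cut-off jig to the length stop and clamp it

### The job

Set the square wooden bar up for sawing in the cut-off jig: bring it over to the fence and push it endwise, straight, through the guide tube until its front end rests against the length stop, keeping it down on the bed all the way. Then swing the clamp lever fully round so that its cam holds the bar there, and leave the other things on the bench where they are.

Things in the scene. Friction and masses are not known exactly. Their poses are not given: they have to be found in the camera images.
- jig: cut-off jig, a dark-faced board 180 x 630 x 24 mm fixed to the bench. Origin on the bench under the middle of the guide tube's mouth; x across the jig, away from the robot; y the feed direction; z up. The bed (the board's top, z = 24 mm) spans x = -120 to +60 and y = -340 to +290 mm. Two pairs of steel saw posts 46 mm high stand beside the bar's path at y = 59 to 72 mm
- tube_mouth (a point): middle of the mouth of the square steel guide tube, 12.5 mm above the bed (jig x = 0, y = 0). The tube is 25 x 25 mm inside, runs level with the bed from y = 0 to 60 mm and is 27.5 mm high outside; a flared lip opens to the robot's side and upward, from y = -20 to 0 mm, up to 38 mm above the bed
- fence (a point): a point in the infeed fence's face, 10 mm above the bed, at x = 12.5, y = -150 mm of the jig. The aluminium fence, 20 mm high, stands along the far side of the bar's path from y = -335 to 0 mm, flush with the tube's far inner wall: a bar lying against it is in line with the tube (bar centre at jig x = 1.5 mm). It goes on past the tube, from y = 68 to 285 mm, face at x = 13 mm
- bar_center (a point): centre (half-way up) of the loose bar: planed pale wood, square section 22 x 22 mm, 200 mm long, about 75 g, at the start lying askew on the infeed part of the bed, away from the fence; its y axis runs along the bar, towards the end that is to enter the tube
- bar_nose (a point): centre of the bar's front end, the end that enters the tube (100 mm from the bar's centre)
- bar_tail (a point): centre of the bar's back end (100 mm from the bar's centre), where it is pushed
- stop: the length stop, an aluminium block 24 mm wide and 30 mm high that bridges the fence beyond the tube, with a black thumb screw on top (46 mm above the bed); it is locked. Its origin is at bed level in its flat face, which looks back towards the tube; same axes as the jig. It stands somewhere from 125 to 155 mm beyond the tube's mouth
- clamp_knob (a point): middle of the upright dark wooden knob on the clamp lever's end, 34 mm above the bed: 20 mm in diameter, 34 mm tall above the lever, its top 18 mm above this point; 90 mm from the pivot
- clamp_pivot (a point): axis of the clamp lever's upright pivot bolt, 10 mm above the bed, on the robot's side of the bar's path between the tube and the stop (at x = -36, y = 95 mm of the jig). The pale wooden lever, 18 mm high, carries at the pivot an eccentric disc of 20 mm radius set 8 mm off the pivot
- clamp (a joint): angle of the clamp lever, rad: 0 wide open (from the pivot, the knob lies 135 deg anticlockwise of the jig's x axis, seen from above), growing as the knob is swung anticlockwise (seen from above) round towards the infeed side, to an end stop at 1.5. The cam meets a bar lying against the fence at about 1.0 and holds it tight beyond 1.2. Friction (0.12 N m) keeps the lever where it is left
- blank: bystander: a short sawn piece 22 x 22 x 75 mm lying on the bed beyond the stop
- offcut: bystander: a darker offcut 42 x 22 x 22 mm lying on the bed near its right front corner, behind the bar
- saw: bystander: back saw with dark handle, lying on the bench beyond the jig
- square: bystander: try square with a steel blade, on the bench beyond the jig
- mallet: bystander: wooden mallet on the bench beyond the jig, left
- brush: bystander: bench brush, right of the jig
- bowl: bystander: dark wooden bowl 150 mm across, right of the jig
- tray: bystander: shallow wooden tray 160 x 260 mm, 45 mm high, with sawn pieces in it, left of the jig
Mind the look-alikes: they are no part of the job. What is meant by the part that bears bar_center is not pink, and is the smaller of those in its own colour.

How it is judged:
By the outcome, as a careful person would: the job done as asked, in the order asked, and still so for the second after the job is handed in, with the robot touching nothing.
It also fails if it takes over 67 s, if anything falls off the work surface, if the arm or the gripper's body presses on something with over 40 N, if the wrist force passes 120 N, or if a joint passes its speed limit or range.

### The arm

A 7-joint arm with a two-finger parallel gripper is mounted at the origin on the work surface. World frame = base frame: x ahead of the robot, y to its left, z up, the work surface at z = 0. Lengths are in m, angles in rad, forces in N, time in s.
With the tool pointing down it reaches from about 0.4 to 0.9 m from the base axis. Payload 5.5 kg.
Tool frame: the origin (TCP) lies on the centre line of the jaws, within the pads' length; the fingertips stand 11 mm ahead of it and the grasp point (between the pads) lies 8 mm behind it; z points along the fingers, y is the direction in which the jaws open and shut (so a half turn about z gives the same grasp; the last joint's range is limited). The gripper opens to 85 mm and grips with 20 to 120 N. Pads are 22 mm wide; open, the fingers measure 114 mm over their backs; the gripper's body (76 mm by 85 mm) begins 54 mm behind the grasp point. The pads swing forward as they close: fully open they stand 13 mm farther back than shut.
Start: joints at [-0.886, 0.501, -0.427, 1.55, 0.221, 1.138, -0.21], TCP at [0.266, 0.593, 0.242] pointing down, gripper open.
Joint ranges: [-2.88, 2.88], [-0.31, 2.03], [-1.54, 1.56], [0.2, 2.42], [-1.41, 4.55], [0.19, 2.02], [-2.57, 2.57]. Speed limits (rad/s): [2.57, 2.57, 3.14, 3.14, 3.14, 3.14, 3.14].

### API

Orientations are given as a unit quaternion [x, y, z, w].
In Python, from plant import ctrl gives the robot as it stands. The module is installed in compiled form; this text tells all that it offers.
- The arm moves only by the shell command python3 -m handwheel 'ROWS' [OPENING]. ROWS is JSON, a list of rows, each a list of 2 entries, a list of its own where there are three numbers: the shift along the tool's x, y, z in cm, then the turn about the tool's z in rad. In form: [[[dx, dy, dz], roll], ...]. A call has exactly 8 rows; each row shifts and turns the commanded pose from where the row before left it, along the tool's axes as they then stand; what a row does not reach is not made up. A row lasts 1/8 s, in which the tool goes at most 62.5 mm and 10.7 degrees, less where a joint would pass 70% of its speed; a pose out of reach is approached as far as the arm can. A call with a gripper value outside its range is refused whole. OPENING is the finger opening in cm, from 0 to 8.54, set as the call begins (- or left out, the last holds). The fingers move at their own pace and stop on an object; the grip force is fixed at half the most. Time passes only in rows, so rows that do not move let the fingers close, or fill a call up. It gives the time, the measured TCP pose, the force and the opening at its end, in the units of the state.
- ctrl.get_obs(): the state, without advancing time (a new reading comes with each control period).
- ctrl.grab_frame(name): name is "scene" or "top" or "wrist"; returns the picture (384x512x3 uint8, blue, green, red); there is no depth.
- ctrl.camera_params(name): a dict with "fx", "fy", "cx", "cy" (pixels), "T" (4x4, takes a point from camera to world coordinates). Camera axes: x right, y down, z forward; pixel columns grow to the right and rows downward; lengths in m; the calibration is good to about 2 mm. A picture is of the moment at which its call begins: read the wrist's pose just before it. camera_params takes no time and is no camera call; for the wrist camera it gives the pose at the moment of the call.
- ctrl.job_done(): hands the job in, once; it reports no verdict.
The state is a dict: "time_s": time; "joints": joint angles; "joint_vel": joint speeds; "effort": joint torques, N m; "tcp_pos": TCP position; "eef_rot": TCP orientation; "force": force on the tool from outside, world axes, zero at the start; "wrist_torque": the same for the moment, N m; "grip_width": finger opening in m.
Only numpy, scipy, OpenCV 4.12 (cv2) and the standard library are available. Lean on these libraries where they do the work, as an engineer would, in place of code of your own. Each camera call takes 0.05 s, during which the arm holds its last target.

## Working session

There is one attempt and no reset: what is moved stays moved. The work goes in short steps, Python scripts to look and compute and a shell command to move; the robot and the scene stay as the last step left them, time stands still between calls to the robot, and variables do not carry over. Pictures are saved under pics/ and viewed, and the job is handed in when it is done.

```bash
mkdir -p pics; ls; python3 - <<'E'
from plant import ctrl
import cv2
o=ctrl.get_obs(); print(o)
for n in("scene","top","wrist"):
    p=ctrl.camera_params(n); print(n,p)
    cv2.imwrite(f"pics/{n}0.png",ctrl.grab_frame(n))
E
```

```text
pics
{'time_s': 0.0, 'joints': array([-0.88580259,  0.50186073, -0.42675828,  1.55146642,  0.22076049,
        1.138303  , -0.21030084]), 'joint_vel': array([ 1.72107247e-03, -6.53748472e-05, -7.29815444e-04,  1.76587645e-03,
       -2.35127114e-04,  5.54155984e-05,  3.20070094e-04]), 'effort': array([-6.21560480e-05, -5.69499493e+01, -5.81657454e+00, -2.80935913e+01,
        1.05054924e-02,  1.17915295e-02,  1.20544590e-05]), 'tcp_pos': array([0.26587554, 0.59238337, 0.24124151]), 'eef_rot': array([ 2.09331098e-01,  9.77844312e-01, -9.63935821e-04, -2.50704016e-04]), 'force': array([ 0.01219247, -1.25010721, -0.80293907]), 'wrist_torque': array([ 0.01849417,  0.03301948, -0.03153326]), 'grip_width': 0.0853908510599689}
scene {'fx': 472.8174716109072, 'fy': 472.8174716109072, 'cx': 258.470441458515, 'cy': 195.61546442616444, 'T': array([[-0.33385306,  0.81122552, -0.48005758,  1.28326182],
       [ 0.94256988,  0.29281154, -0.16069665,  0.28248311],
       [ 0.01020518, -0.50613689, -0.86239278,  1.45107571],
       [ 0.        ,  0.        ,  0.        ,  1.        ]])}
top {'fx': 362.2768050659508, 'fy': 362.2768050659508, 'cx': 256.26663546014134, 'cy': 187.72679794154834, 'T': array([[ 0.00682774, -0.98847868,  0.15120608,  0.34661056],
       [-0.99997585, -0.00655272,  0.00231705,  0.01798298],
       [-0.00129955, -0.15121825, -0.98849955,  1.223433  ],
       [ 0.        ,  0.        ,  0.        ,  1.        ]])}
wrist {'fx': 345.3107331166635, 'fy': 345.3107331166635, 'cx': 260.59063470983193, 'cy': 192.7206017856896, 'T': array([[ 0.40851905,  0.87281   ,  0.26704849,  0.19722326],
       [ 0.91274683, -0.38989596, -0.12196052,  0.62282368],
       [-0.00232724,  0.29357086, -0.95593448,  0.37204086],
       [ 0.        ,  0.        ,  0.        ,  1.        ]])}
```

View pics/scene0.png

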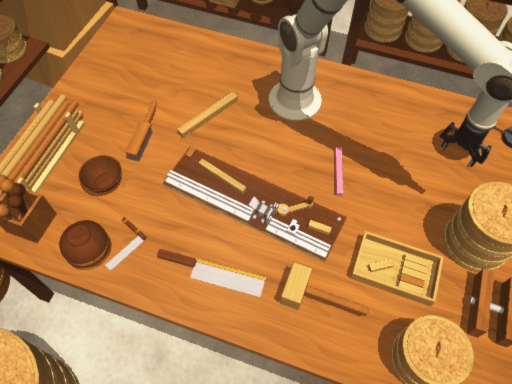

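View pics/top0.png

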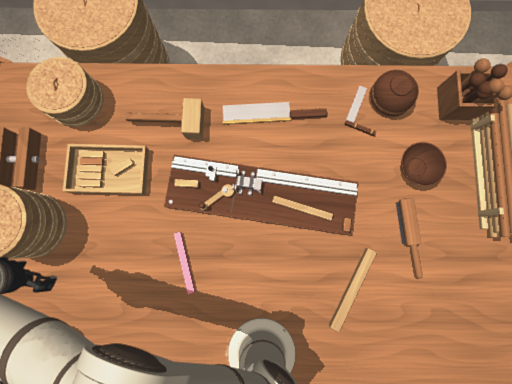

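Candidates for the bar in top0: the pale bar on the jig bed at (303,208), the larger pale bar on the bench at (353,290), the pink bar at (184,262) and the short blank at (186,183). The description (not pink, smaller of the pale ones, askew on the infeed bed) picks (303,208). I'll check it in close crops.

```bash
python3 - <<'E'
import cv2
a=cv2.imread("pics/top0.png")[145:245,155:365]
cv2.imwrite("pics/top0c.png",cv2.resize(a[:, :],None,fx=3.8,fy=3.8,interpolation=cv2.INTER_CUBIC))
a=cv2.imread("pics/scene0.png")[140:260,160:350]
cv2.imwrite("pics/scene0c.png",cv2.resize(a,None,fx=4,fy=4,interpolation=cv2.INTER_CUBIC))
E
```

```text
(no output)
```

View pics/top0c.png

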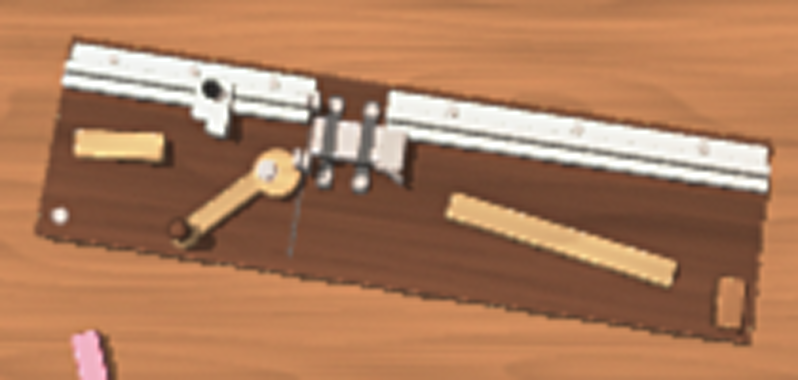

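View pics/scene0c.png

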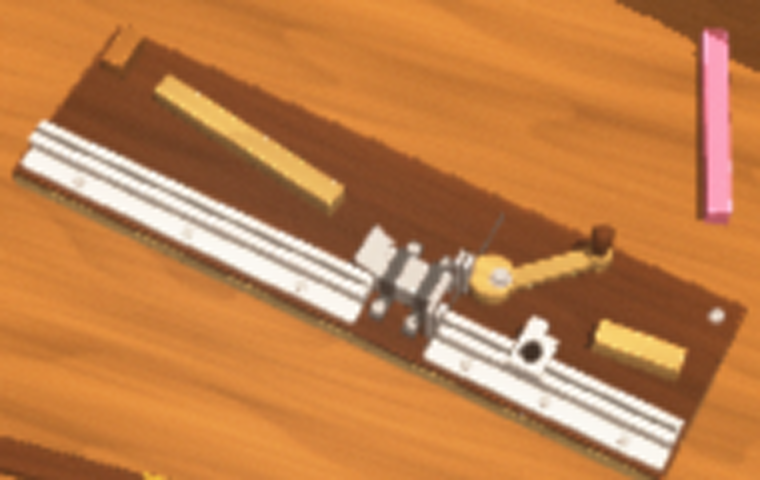

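```bash
cat > h.py <<'E'
import numpy as np, cv2
from plant import ctrl
def ray(p,u,v,z):
    T=np.array(p["T"]); d=T[:3,:3]@np.array([(u-p["cx"])/p["fx"],(v-p["cy"])/p["fy"],1.])
    s=(z-T[2,3])/d[2]; return T[:3,3]+s*d
def proj(p,X):
    T=np.array(p["T"]); c=T[:3,:3].T@(np.asarray(X)-T[:3,3])
    return np.array([p["fx"]*c[0]/c[2]+p["cx"],p["fy"]*c[1]/c[2]+p["cy"]])
E
python3 - <<'E'
from h import *
np.set_printoptions(precision=4,suppress=True)
p=ctrl.camera_params("top")
def c(u,v,z): return ray(p,155+(u+.5)/3.8-.5,145+(v+.5)/3.8-.5,z)
for n,u,v,z in [("nearR",748,343,.024),("nearL",38,235,.024),("farL",75,38,.024),("farR",772,147,.024),("farR top",772,147,.044),("pivot",267,170,.045),("knob",179,229,.076),("barnose",449,206,.046),("bartail",677,271,.046)]:
    print(n,c(u,v,z))
q=ctrl.camera_params("scene")
def s(u,v,z): return ray(q,160+(u+.5)/4-.5,140+(v+.5)/4-.5,z)
for n,u,v,z in [("nearR",145,40,.024),("nearL",746,311,.024),("farL",660,470,.044),("farR",15,170,.044),("pivot",500,277,.045),("knob",604,230,.076),("barnose",340,195,.046),("bartail",162,84,.046)]:
    print(n,s(u,v,z))
# fit
A=np.array([[-.12,-.34],[-.12,.29]])
a=c(748,343,.024)[:2];b=c(38,235,.024)[:2];print(np.linalg.norm(a-b))
a=s(145,40,.024)[:2];b=s(746,311,.024)[:2];print(np.linalg.norm(a-b))
E
```

```text
nearR [ 0.3755 -0.2928  0.024 ]
nearL [0.465 0.325 0.024]
farL [0.642  0.2998 0.024 ]
farR [ 0.5473 -0.3196  0.024 ]
farR top [ 0.544 -0.314  0.044]
pivot [0.5207 0.1239 0.045 ]
knob [0.4657 0.1938 0.076 ]
barnose [ 0.4903 -0.0336  0.046 ]
bartail [ 0.4356 -0.2285  0.046 ]
nearR [ 0.3814 -0.2676  0.024 ]
nearL [0.4684 0.3269 0.024 ]
farL [0.6437 0.2966 0.044 ]
farR [ 0.5614 -0.3112  0.044 ]
pivot [0.5196 0.1214 0.045 ]
knob [0.4637 0.1936 0.076 ]
barnose [ 0.4899 -0.0343  0.046 ]
bartail [ 0.4348 -0.2255  0.046 ]
0.6242311169909311
0.6008643812428717
```

Top and scene crops agree on the bar (nose ≈ (0.490,-0.034), tail ≈ (0.435,-0.227), length ≈ 0.202 against 0.200 given), so it is the right piece. Jig yaw is about -8.2°. I'll move over the jig for closer wrist views.

```bash
python3 -m handwheel '[[[-4.3,-4.1,0],0],[[-4.3,-4.1,0],0],[[-4.3,-4.1,0],0],[[-4.3,-4.1,0],0],[[-4.3,-4.1,0],0],[[-4.3,-4.1,0],0],[[-4.3,-4.1,0],0],[[-4.3,-4.1,0],-0.14]]' -
python3 -m handwheel '[[[0,0,0],-0.14],[[0,0,0],0],[[0,0,0],0],[[0,0,0],0],[[0,0,0],0],[[0,0,0],0],[[0,0,0],0],[[0,0,0],0]]' -
python3 - <<'E'
from h import *
p=ctrl.camera_params("wrist"); print(p["T"],ctrl.get_obs()["joints"])
np.save("w1.npy",p["T"]); cv2.imwrite("pics/w1.png",cv2.resize(ctrl.grab_frame("wrist"),(768,576),interpolation=cv2.INTER_CUBIC))
E
```

```text
time_s: 1.15
tcp_pos: [0.4461, 0.1511, 0.2424]
eef_rot: [0.139, 0.99, 0.0, 0.0]
force: [1.6, 1.4, -0.4]
grip_width: 0.0851
time_s: 2.15
tcp_pos: [0.4456, 0.153, 0.2423]
eef_rot: [0.071, 0.997, -0.0, -0.0]
force: [0.4, -0.2, -0.4]
grip_width: 0.0852
[[ 1.40444966e-01  9.46508128e-01  2.90512606e-01  3.71053170e-01]
 [ 9.90088408e-01 -1.34146308e-01 -4.15898014e-02  1.63018354e-01]
 [-3.93891402e-04  2.93474242e-01 -9.55966900e-01  3.72974256e-01]
 [ 0.00000000e+00  0.00000000e+00  0.00000000e+00  1.00000000e+00]] [-0.14234751  0.16051886 -0.26966227  1.98845658  0.0506449   0.99893076
  0.99285502]
```

View pics/w1.png

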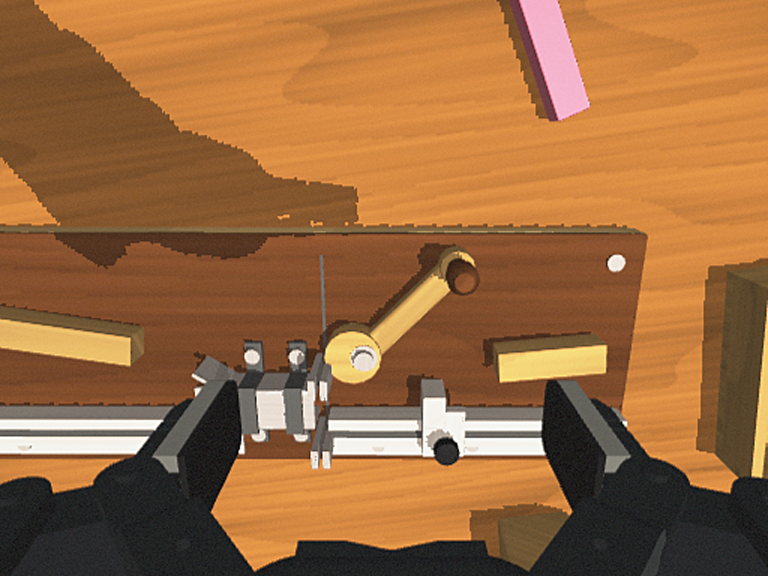

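```bash
python3 - <<'E'
import cv2
a=cv2.imread("pics/w1.png")
cv2.imwrite("pics/w1c.png",cv2.resize(a[320:480,150:500],None,fx=2.25,fy=2.25,interpolation=cv2.INTER_CUBIC))
cv2.imwrite("pics/w1d.png",cv2.resize(a[280:480,0:250],None,fx=2.8,fy=2.8,interpolation=cv2.INTER_CUBIC))
E
```

```text
(no output)
```

View pics/w1c.png

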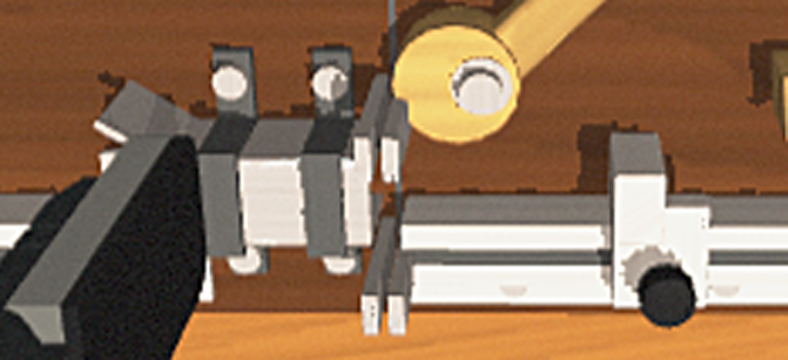

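View pics/w1d.png

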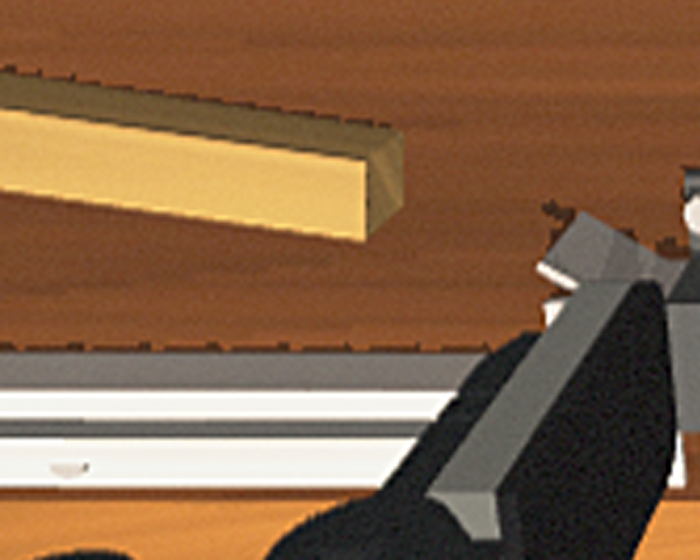

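```bash
cat >> h.py <<'E'
def pw(T):
    p=dict(ctrl.camera_params("wrist")); p["T"]=T; return p
E
python3 - <<'E'
from h import *
from scipy.optimize import least_squares
np.set_printoptions(precision=4,suppress=True)
p=pw(np.load("w1.npy"))
f=lambda u,v,z: ray(p,(u+.5)/1.5-.5,(v+.5)/1.5-.5,z)
C=lambda u,v,z: f(150+u/2.25,320+v/2.25,z)
D=lambda u,v,z: f(u/2.8,280+v/2.8,z)
P={"pivot":C(482,87,.045),"knobtop":f(462,277,.076),"cornL":f(647,235,.024),"edgeR":f(10,233,.024),
"fb0":D(5,352,.024),"fb1":D(480,352,.024),"ft0":D(5,388,.044),"ft1":D(455,389,.044),
"f2b0":C(405,194,.024),"f2b1":C(780,197,.024),"f2t0":C(405,226,.044),"f2t1":C(600,228,.044),
"stopbase":C(611,133,.024),"stoptopN":C(613,175,.054),"stoptopF":C(617,302,.054),"noseN":D(365,160,.046),"noseF":D(365,241,.046),
"tube":C(375,243,.024+.0275)}
for k,v in P.items(): print(k,v)
# fit jig: params X0,Y0,yaw
def toj(q,w):
    c,s=np.cos(q[2]),np.sin(q[2]); d=w[:2]-q[:2]; return np.array([c*d[0]+s*d[1],-s*d[0]+c*d[1]])
def res(q):
    r=[]
    r+=list(toj(q,P["pivot"])-[-.036,.095])
    r+=list(toj(q,P["cornL"])-[-.12,.29])
    r.append(toj(q,P["edgeR"])[0]+.12)
    for k in("fb0","fb1","ft0","ft1"): r.append(2*(toj(q,P[k])[0]-.0125))
    for k in("f2b0","f2b1","f2t0","f2t1"): r.append(toj(q,P[k])[0]-.013)
    return r
s=least_squares(res,[.55,.02,-.143]); q=s.x
print(q,np.degrees(q[2]),np.array(res(q)))
for k in P: print(k,toj(q,P[k])*1000)
t=ctrl.camera_params("top")
for k,w in dict(nose=[.4903,-.0336],tail=[.4356,-.2285],nose2=[.4899,-.0343],tail2=[.4348,-.2255]).items(): print(k,toj(q,np.array(w))*1000)
np.save("jig.npy",q)
E
```

```text
pivot [0.5177 0.1233 0.045 ]
knobtop [0.4596 0.1929 0.076 ]
cornL [0.4632 0.3262 0.024 ]
edgeR [ 0.4008 -0.104   0.024 ]
fb0 [ 0.527 -0.157  0.024]
fb1 [ 0.545  -0.0298  0.024 ]
ft0 [ 0.528  -0.1424  0.044 ]
ft1 [ 0.5445 -0.0279  0.044 ]
f2b0 [0.5623 0.089  0.024 ]
f2b1 [0.5811 0.2139 0.024 ]
f2t0 [0.5627 0.0912 0.044 ]
f2t1 [0.5721 0.1529 0.044 ]
stopbase [0.5495 0.1604 0.024 ]
stoptopN [0.5483 0.1595 0.054 ]
stoptopF [0.5932 0.1552 0.054 ]
noseN [ 0.4792 -0.0315  0.046 ]
noseF [ 0.5001 -0.0377  0.046 ]
tube [0.563  0.0825 0.0515]
[ 0.5399  0.0231 -0.144 ] -8.253094631597522 [-0.0003  0.001   0.0006 -0.001   0.0006  0.0012  0.0003 -0.0009 -0.0011
 -0.0003  0.0004 -0.0002  0.0003]
pivot [-36.3294  96.0053]
knobtop [-103.8239  156.5878]
cornL [-119.4091  288.9947]
edgeR [-119.3965 -145.6856]
fb0 [  13.1051 -180.0905]
fb1 [ 12.6736 -51.6066]
ft0 [  12.0316 -165.4833]
ft1 [ 11.9331 -49.8261]
f2b0 [12.7027 68.4448]
f2b1 [ 13.4143 194.7165]
f2t0 [12.7642 70.7073]
f2t1 [ 13.2803 133.1529]
stopbase [-10.2101 137.3133]
stoptopN [-11.2283 136.232 ]
stoptopF [ 33.8143 138.4414]
noseN [-52.2237 -62.7173]
noseF [-30.6633 -65.8345]
tube [14.3006 62.0764]
nose [-40.9401 -63.2117]
tail [ -67.0964 -263.9452]
nose2 [-41.2354 -63.9619]
tail2 [ -68.3188 -261.0911]
```

```bash
python3 - <<'E'
from h import *
from scipy.spatial.transform import Rotation as R
np.set_printoptions(precision=1,suppress=True)
p=pw(np.load("w1.npy")); o=ctrl.get_obs()
r=R.from_quat(o["eef_rot"]).as_matrix()
for y in(-.0427,-.057,.0427,.057):
  for t in(.011,.004,-.002):
    print(y,t,[(proj(p,o["tcp_pos"]+r@np.array([x,y,t]))+.5)*1.5-.5 for x in(.011,-.011)])
a=cv2.imread("pics/w1.png")
cv2.imwrite("pics/w1e.png",cv2.resize(a[360:500,130:270],None,fx=4,fy=4))
E
```

```text
-0.0427 0.011 [array([249.8, 355.9]), array([255.4, 421. ])]
-0.0427 0.004 [array([243.3, 366.1]), array([249.5, 433.6])]
-0.0427 -0.002 [array([237.4, 375.7]), array([244. , 445.4])]
-0.057 0.011 [array([201.8, 355.9]), array([209.3, 421. ])]
-0.057 0.004 [array([193.2, 366.1]), array([201.4, 433.6])]
-0.057 -0.002 [array([185.1, 375.6]), array([194. , 445.3])]
0.0427 0.011 [array([536.5, 356.2]), array([530.6, 421.3])]
0.0427 0.004 [array([543. , 366.4]), array([536.6, 433.9])]
0.0427 -0.002 [array([549.2, 376. ]), array([542.2, 445.7])]
0.057 0.011 [array([584.5, 356.3]), array([576.6, 421.3])]
0.057 0.004 [array([593.2, 366.5]), array([584.7, 434. ])]
0.057 -0.002 [array([601.4, 376. ]), array([592.2, 445.7])]
```

View pics/w1e.png

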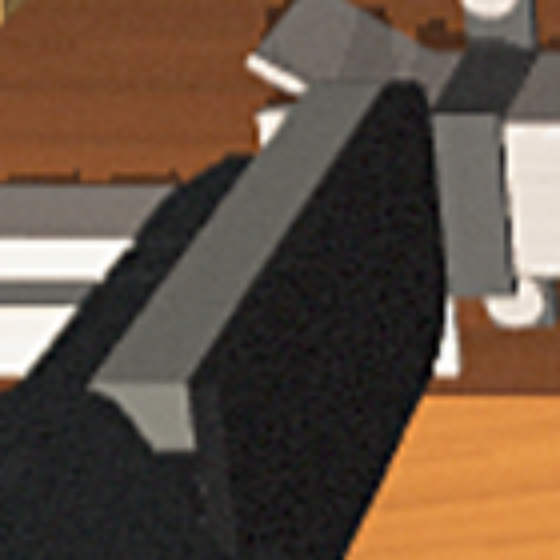

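```bash
python3 -m handwheel '[[[-0.2,-3.5,0.5],0],[[-0.2,-3.5,0.5],0],[[-0.2,-3.5,0.5],0],[[-0.2,-3.5,0.5],0],[[-0.2,-3.5,0.5],0],[[-0.2,-3.5,0.5],0],[[-0.2,-3.5,0.5],0],[[-0.2,-3.4,0.5],0]]' -
python3 - <<'E'
from h import *
q=np.load("jig.npy");o=ctrl.get_obs();c,s=np.cos(q[2]),np.sin(q[2]);d=o["tcp_pos"][:2]-q[:2];print(c*d[0]+s*d[1],-s*d[0]+c*d[1],o["tcp_pos"],o["joints"])
p=ctrl.camera_params("wrist")
np.save("w2.npy",p["T"]); cv2.imwrite("pics/w2.png",cv2.resize(ctrl.grab_frame("wrist"),(768,576),interpolation=cv2.INTER_CUBIC))
E
```

```text
time_s: 3.2
tcp_pos: [0.422, -0.1267, 0.2023]
eef_rot: [0.071, 0.997, -0.0, 0.0]
force: [0.7, -0.2, 0.0]
grip_width: 0.0856
-0.0951506205327606 -0.16517682037034892 [ 0.42201417 -0.12672742  0.20230819] [ 0.25104694  0.14711986 -0.02204381  2.10443389  0.00419075  0.88953712
  1.65544398]
```

View pics/w2.png

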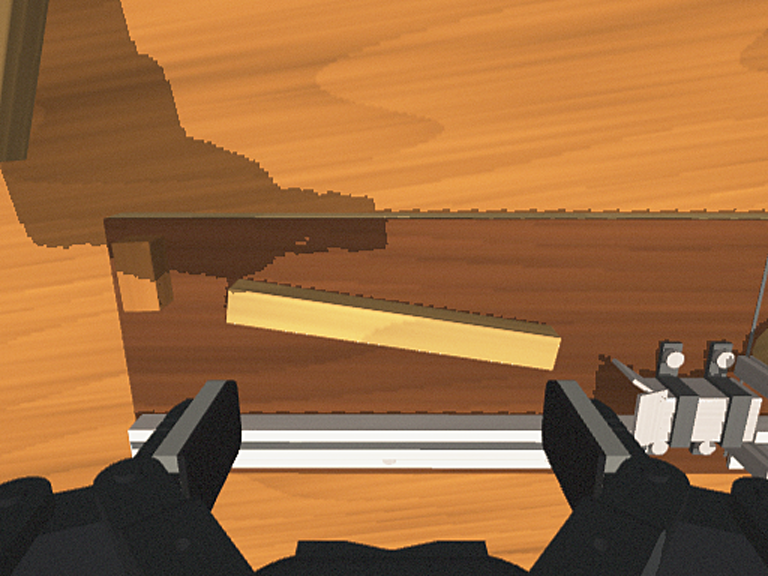

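w1 shows the stop face at (422,~395), which is jig y ≈ 137 mm, the pivot at (363,358) and the knob at (462,277). w2 shows the bar askew from (227,306) to (557,354), with the offcut well clear at (140,280). When open, the fingertips lie about 3 mm behind the TCP. Next I lower on the robot's side of the bar, fingers open along the jig's y, as a two-point pusher.

```bash
python3 -m handwheel '[[[0,0,2.6],0],[[0,0,2.6],0],[[0,0,2.6],0],[[0,0,2.6],0],[[0,0,2.6],0],[[0,0,2.6],0],[[0,0,1.2],0],[[0,0,0.4],0]]' -
python3 - <<'E'
from h import *
cv2.imwrite("pics/w3.png",cv2.resize(ctrl.grab_frame("wrist"),(768,576),interpolation=cv2.INTER_CUBIC))
print(ctrl.get_obs()["tcp_pos"],ctrl.get_obs()["force"])
E
```

```text
time_s: 4.25
tcp_pos: [0.4219, -0.1254, 0.0299]
eef_rot: [0.071, 0.997, 0.0, -0.0]
force: [0.0, -0.3, -0.3]
grip_width: 0.0857
[ 0.42204298 -0.1254168   0.02995909] [ 0.18031587  0.80838243 -0.30887464]
```

View pics/w3.png

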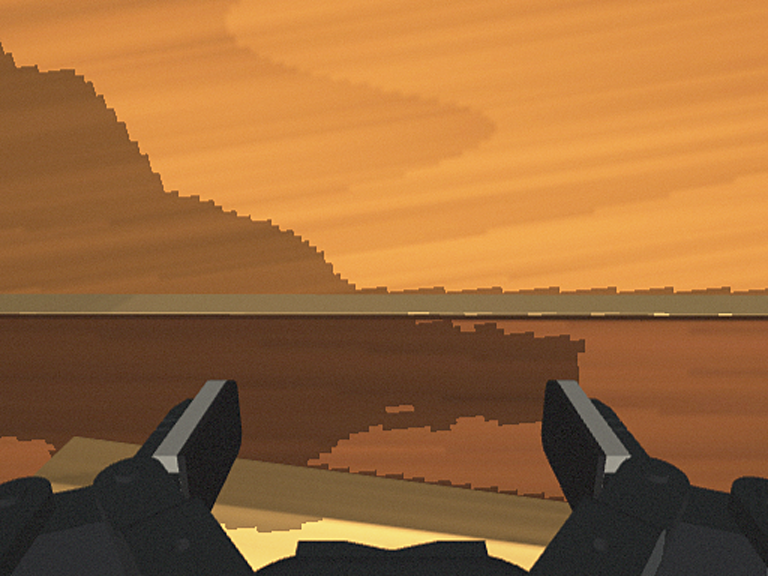

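```bash
python3 -m handwheel '[[[-0.4,0,0],0],[[-0.4,0,0],0],[[-0.4,0,0],0],[[-0.4,0,0],0],[[-0.4,0,0],0],[[-0.4,0,0],0],[[-0.4,0,0],0],[[-0.4,0,0],0]]' -
python3 -m handwheel '[[[-0.4,0,0],0],[[-0.4,0,0],0],[[-0.4,0,0],0],[[-0.4,0,0],0],[[-0.35,0,0],0],[[-0.3,0,0],0],[[-0.3,0,0],0],[[-0.2,0,0],0]]' -
python3 - <<'E'
from h import *
q=np.load("jig.npy");o=ctrl.get_obs();c,s=np.cos(q[2]),np.sin(q[2]);d=o["tcp_pos"][:2]-q[:2];print(c*d[0]+s*d[1],-s*d[0]+c*d[1],o["tcp_pos"],o["force"])
a=ctrl.grab_frame("top")[145:245,155:365]
cv2.imwrite("pics/top4.png",cv2.resize(a,None,fx=3.8,fy=3.8,interpolation=cv2.INTER_CUBIC))
E
```

```text
time_s: 5.3
tcp_pos: [0.4539, -0.1301, 0.0302]
eef_rot: [0.071, 0.997, 0.0, -0.0]
force: [-0.0, 0.1, 0.6]
grip_width: 0.0855
time_s: 6.3
tcp_pos: [0.4812, -0.1339, 0.0303]
eef_rot: [0.071, 0.997, 0.0, 0.0]
force: [-0.7, -0.0, -0.6]
grip_width: 0.0851
-0.03556355193886271 -0.16379545011024807 [ 0.48118242 -0.13391384  0.03028877] [-0.72225361 -0.02092555 -0.56099109]
```

View pics/top4.png

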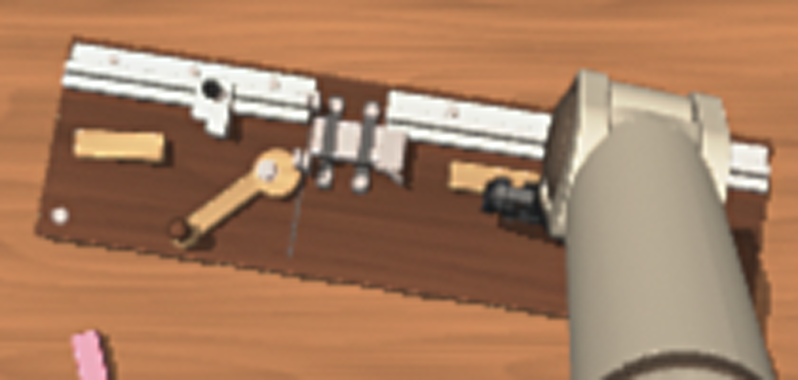

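top4 shows the bar's nose end at crop (455,178), square to the jig and a little short of the fence. I'll close the rest gently.

```bash
python3 -m handwheel '[[[-0.2,0,0],0],[[-0.2,0,0],0],[[-0.2,0,0],0],[[-0.2,0,0],0],[[-0.2,0,0],0],[[-0.2,0,0],0],[[-0.1,0,0],0],[[-0.1,0,0],0]]' -
python3 -m handwheel '[[[-0.05,0,0],0],[[-0.05,0,0],0],[[-0.05,0,0],0],[[-0.05,0,0],0],[[0,0,0],0],[[0,0,0],0],[[0,0,0],0],[[0,0,0],0]]' -
python3 - <<'E'
from h import *
q=np.load("jig.npy");o=ctrl.get_obs();c,s=np.cos(q[2]),np.sin(q[2]);d=o["tcp_pos"][:2]-q[:2];print(c*d[0]+s*d[1],-s*d[0]+c*d[1],o["tcp_pos"],o["force"])
E
```

```text
time_s: 7.35
tcp_pos: [0.4949, -0.1359, 0.0303]
eef_rot: [0.071, 0.997, 0.0, -0.0]
force: [-0.5, -0.6, -0.6]
grip_width: 0.0855
time_s: 8.35
tcp_pos: [0.4969, -0.1362, 0.0303]
eef_rot: [0.071, 0.997, 0.0, 0.0]
force: [-0.9, 0.3, -0.6]
grip_width: 0.0854
-0.019717739670553625 -0.163775656879914 [ 0.49686697 -0.13616886  0.03030045] [-0.89959074  0.26384841 -0.57801455]
```

```bash
python3 -m handwheel '[[[-0.05,0,0],0],[[-0.05,0,0],0],[[-0.05,0,0],0],[[-0.05,0,0],0],[[0,0,0],0],[[0,0,0],0],[[0,0,0],0],[[0,0,0],0]]' -
python3 - <<'E'
from h import *
cv2.imwrite("pics/w5.png",cv2.resize(ctrl.grab_frame("wrist"),(768,576),interpolation=cv2.INTER_CUBIC))
cv2.imwrite("pics/s5.png",cv2.resize(ctrl.grab_frame("scene")[140:260,160:350],None,fx=4,fy=4,interpolation=cv2.INTER_CUBIC))
E
```

```text
time_s: 9.35
tcp_pos: [0.497, -0.1363, 0.0299]
eef_rot: [0.071, 0.997, 0.0, -0.002]
force: [-5.7, 1.3, 4.6]
grip_width: 0.0856
```

View pics/s5.png

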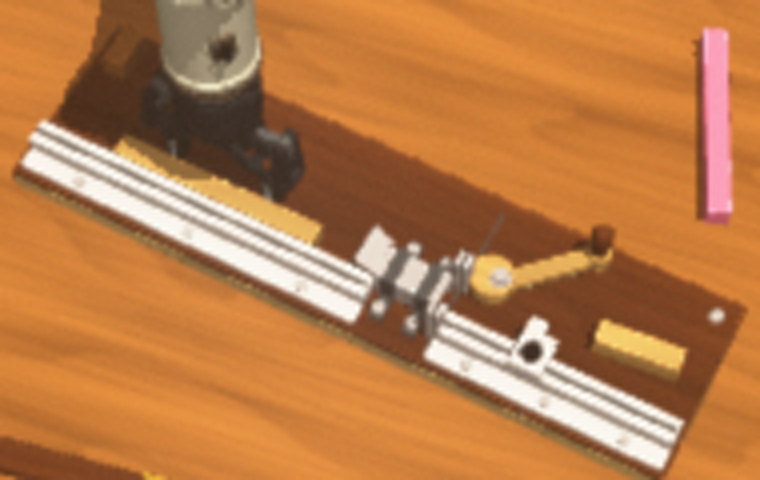

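View pics/w5.png

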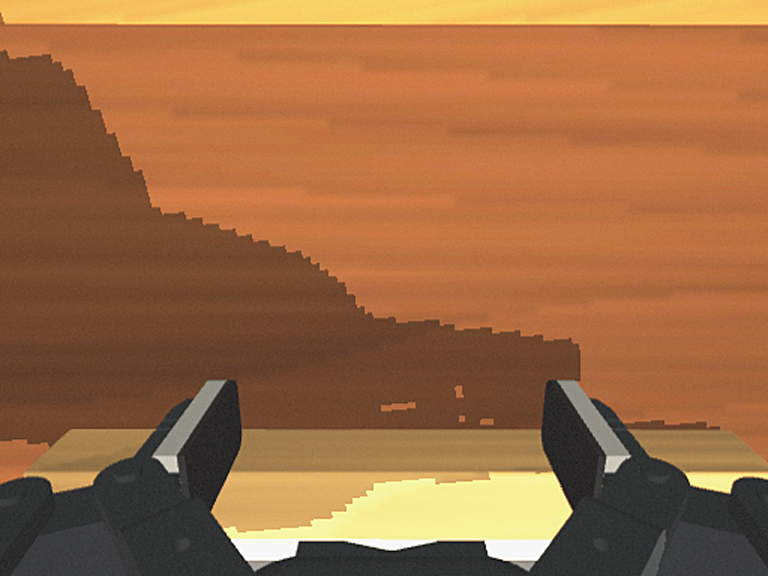

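s5 and w5 show the bar flush along the fence (front edges parallel at w5 rows 430 and 472), with about 6 N of contact. Next I back off, lift, close and go behind the tail.

```bash
python3 -m handwheel '[[[0.3,0,0],0],[[0.6,0,0],0],[[0.6,0,-0.5],0],[[0,0,-3],0],[[0,0,-4],0],[[0,-3,-5],0],[[0,-4,-3],0],[[0,-4,0],0]]' -
python3 -m handwheel '[[[-0.4,-1,0],0],[[-0.4,-1,0],0],[[-0.4,0,0],0],[[-0.4,0,0],0],[[-0.4,0,0],0],[[-0.4,0,0],0],[[0,0,0],0],[[0,0,0],0]]' 0
python3 - <<'E'
from h import *
q=np.load("jig.npy");o=ctrl.get_obs();c,s=np.cos(q[2]),np.sin(q[2]);d=o["tcp_pos"][:2]-q[:2];print(c*d[0]+s*d[1],-s*d[0]+c*d[1],o["tcp_pos"],o["force"])
np.save("w6.npy",ctrl.camera_params("wrist")["T"])
cv2.imwrite("pics/w6.png",cv2.resize(ctrl.grab_frame("wrist"),(768,576),interpolation=cv2.INTER_CUBIC))
E
```

```text
time_s: 10.45
tcp_pos: [0.4703, -0.2451, 0.1891]
eef_rot: [0.07, 0.998, -0.001, 0.003]
force: [0.2, -0.6, -0.2]
grip_width: 0.0854
time_s: 11.45
tcp_pos: [0.4892, -0.2663, 0.1852]
eef_rot: [0.071, 0.997, 0.0, -0.0]
force: [0.5, 0.4, 0.4]
grip_width: -0.0001
-0.008575216971492515 -0.29370124623906335 [ 0.48924379 -0.26634836  0.18523859] [0.54971549 0.43236399 0.35906251]
```

View pics/w6.png

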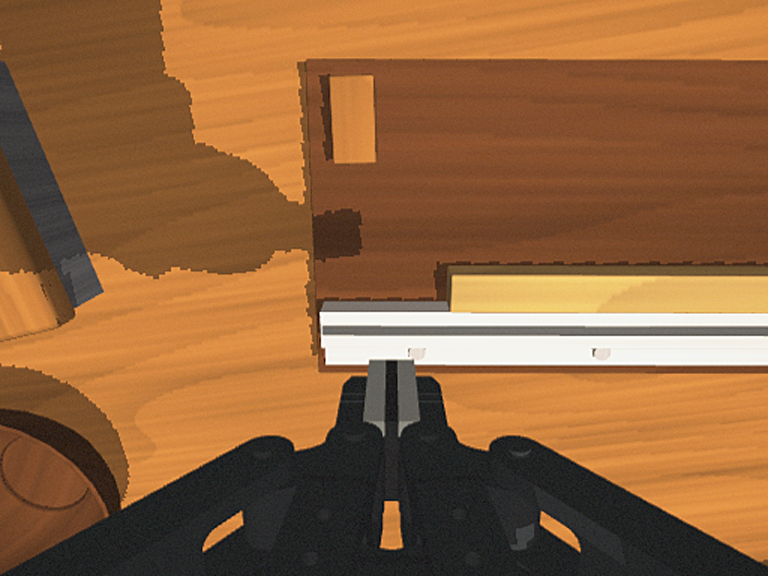

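```bash
python3 - <<'E'
from h import *
np.set_printoptions(precision=1,suppress=True)
q=np.load("jig.npy")
def toj(w):
    c,s=np.cos(q[2]),np.sin(q[2]); d=w[:2]-q[:2]; return np.array([c*d[0]+s*d[1],-s*d[0]+c*d[1]])*1000
p=pw(np.load("w6.npy"))
f=lambda u,v,z: toj(ray(p,(u+.5)/1.5-.5,(v+.5)/1.5-.5,z))
print("tailN",f(450,275,.046),"tailF",f(450,312,.046),"right near",f(767,275,.046),"fenceend top",f(320,312,.044),"fence near right",f(760,312,.044))
print("offcut",f(332,75,.046),f(376,163,.046))
print("tips",f(367,361,.174),f(415,361,.174))
E
```

```text
tailN [  -9.3 -262.5] tailF [  11.9 -261.8] right near [ -9.8 -91.2] fenceend top [  12.9 -333.9] fence near right [ 12.1 -89. ]
offcut [-109.4 -323.3] [ -68.  -302.2]
tips [ -17.8 -301.5] [ -17.9 -287.2]
```

```bash
python3 -m handwheel '[[[-0.3,0,2.5],0],[[-0.2,0,2.5],0],[[0,0,2.5],0],[[0,0,2.5],0],[[0,0,2.5],0],[[0,0,1.2],0],[[0,0,0.5],0],[[0,0,0.2],0]]' -
python3 -m handwheel '[[[0,0.3,0],0],[[0,0.3,0],0],[[0,0.3,0],0],[[0,0.2,0],0],[[0,0.2,0],0],[[0,0.2,0],0],[[0,0,0],0],[[0,0,0],0]]' -
python3 - <<'E'
from h import *
q=np.load("jig.npy");o=ctrl.get_obs();c,s=np.cos(q[2]),np.sin(q[2]);d=o["tcp_pos"][:2]-q[:2];print(c*d[0]+s*d[1],-s*d[0]+c*d[1],o["tcp_pos"],o["force"])
np.save("w7.npy",ctrl.camera_params("wrist")["T"])
cv2.imwrite("pics/w7.png",cv2.resize(ctrl.grab_frame("wrist"),(768,576),interpolation=cv2.INTER_CUBIC))
E
```

```text
time_s: 12.5
tcp_pos: [0.4947, -0.2674, 0.0417]
eef_rot: [0.071, 0.997, -0.0, 0.0]
force: [-0.3, -0.1, 0.9]
grip_width: 0.0005
time_s: 13.5
tcp_pos: [0.4964, -0.2524, 0.0413]
eef_rot: [0.071, 0.997, -0.0, -0.0]
force: [0.4, -0.9, -0.4]
grip_width: 0.0003
-0.0035172582869325633 -0.27882448134263155 [ 0.49638487 -0.25235171  0.04125062] [ 0.35189594 -0.88744582 -0.3827783 ]
```

View pics/w7.png

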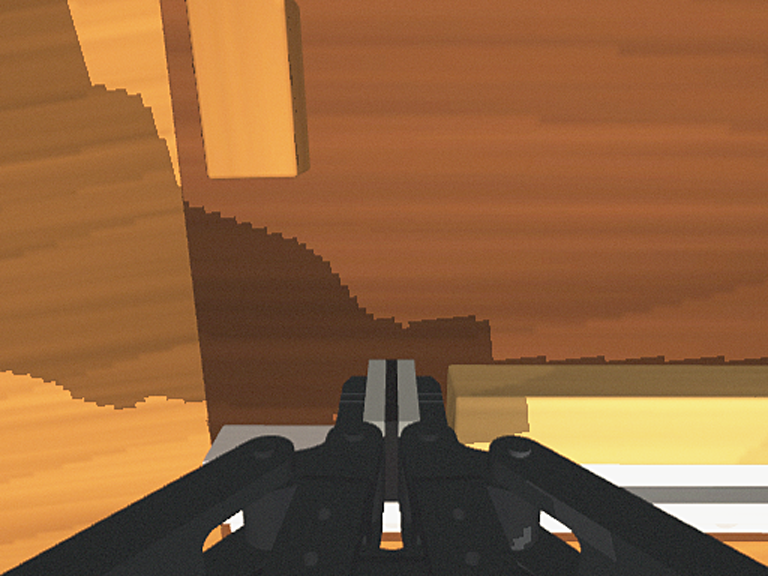

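w7 shows the closed fingers just behind the tail (finger edge at u≈445, bar end at u≈448), central enough on the bar and clear of the fence. Now I push endwise and watch the tube entry.

```bash
python3 -m handwheel '[[[0,0.2,0],0],[[0,0.3,0],0],[[0,0.5,0],0],[[0,0.5,0],0],[[0,0.5,0],0],[[0,0.5,0],0],[[0,0.5,0],0],[[0,0.4,0],0]]' -
python3 - <<'E'
from h import *
q=np.load("jig.npy");o=ctrl.get_obs();c,s=np.cos(q[2]),np.sin(q[2]);d=o["tcp_pos"][:2]-q[:2];print(c*d[0]+s*d[1],-s*d[0]+c*d[1],o["tcp_pos"],o["force"])
cv2.imwrite("pics/w8.png",cv2.resize(ctrl.grab_frame("wrist"),(768,576),interpolation=cv2.INTER_CUBIC))
cv2.imwrite("pics/s8.png",cv2.resize(ctrl.grab_frame("scene")[140:260,160:350],None,fx=4,fy=4,interpolation=cv2.INTER_CUBIC))
E
```

```text
time_s: 14.55
tcp_pos: [0.5013, -0.2182, 0.0413]
eef_rot: [0.071, 0.997, 0.0, -0.0]
force: [-0.1, -1.0, -0.2]
grip_width: -0.0001
-0.0035824565940626094 -0.24434520353850772 [ 0.50126971 -0.21822016  0.04127996] [-0.05339617 -1.01941786 -0.18129774]
```

View pics/w8.png

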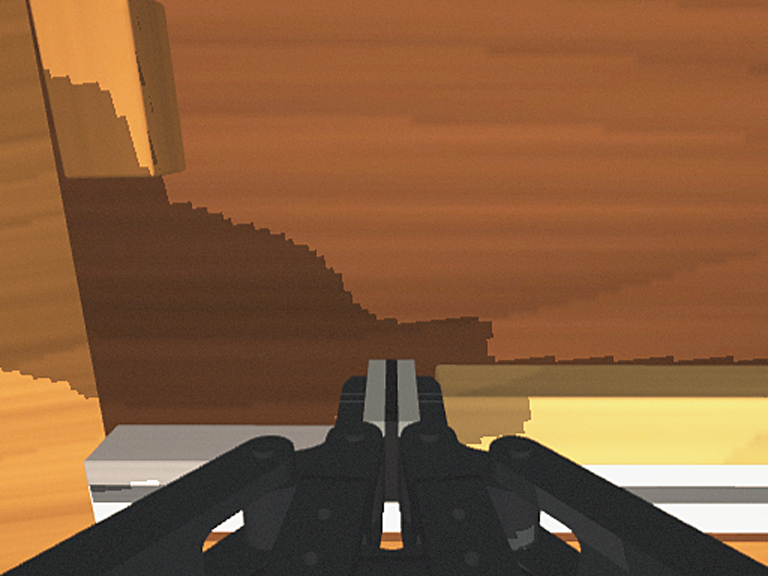

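View pics/s8.png

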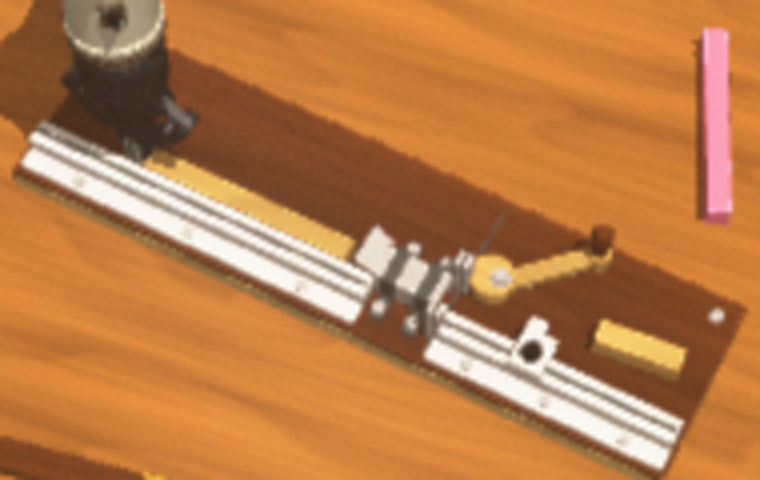

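w8 and s8 show the bar moving straight along the fence with its nose just before the flared lip (s8 (350,245)). Continuing.

```bash
python3 -m handwheel '[[[0,0.4,0],0],[[0,0.4,0],0],[[0,0.4,0],0],[[0,0.4,0],0],[[0,0.4,0],0],[[0,0.4,0],0],[[0,0.4,0],0],[[0,0.4,0],0]]' -
python3 -m handwheel '[[[0,0.5,0],0],[[0,0.5,0],0],[[0,0.5,0],0],[[0,0.5,0],0],[[0,0.5,0],0],[[0,0.5,0],0],[[0,0.5,0],0],[[0,0.5,0],0]]' -
python3 - <<'E'
from h import *
q=np.load("jig.npy");o=ctrl.get_obs();c,s=np.cos(q[2]),np.sin(q[2]);d=o["tcp_pos"][:2]-q[:2];print(c*d[0]+s*d[1],-s*d[0]+c*d[1],o["tcp_pos"],o["force"])
cv2.imwrite("pics/w9.png",cv2.resize(ctrl.grab_frame("wrist"),(768,576),interpolation=cv2.INTER_CUBIC))
cv2.imwrite("pics/s9.png",cv2.resize(ctrl.grab_frame("scene")[140:260,160:350],None,fx=4,fy=4,interpolation=cv2.INTER_CUBIC))
E
```

```text
time_s: 15.65
tcp_pos: [0.5058, -0.1867, 0.0413]
eef_rot: [0.071, 0.997, 0.0, 0.0]
force: [0.0, -1.2, -0.2]
grip_width: -0.0001
time_s: 16.65
tcp_pos: [0.5114, -0.147, 0.0413]
eef_rot: [0.071, 0.997, 0.0, -0.0]
force: [0.8, -0.2, 0.0]
grip_width: 0.0002
-0.00377614156160452 -0.17240482932327147 [ 0.51140479 -0.14699702  0.04128055] [ 0.80096213 -0.20015609  0.02726197]
```

View pics/w9.png

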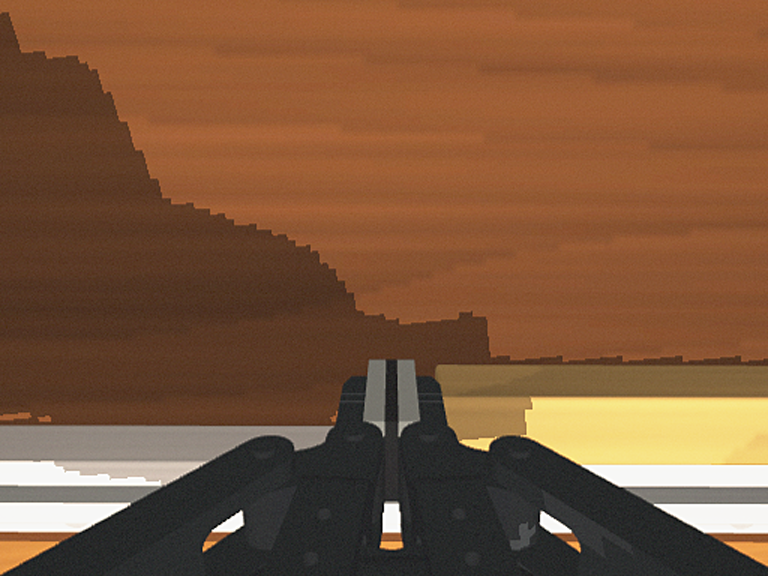

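View pics/s9.png

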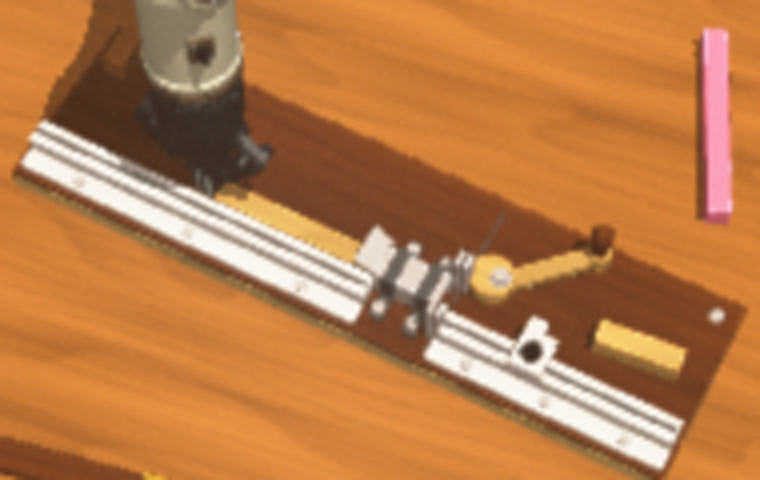

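The bar is in the tube, nose about 40 mm past the mouth and still flush to the fence. Continuing.

```bash
python3 -m handwheel '[[[0,0.5,0],0],[[0,0.5,0],0],[[0,0.5,0],0],[[0,0.5,0],0],[[0,0.5,0],0],[[0,0.5,0],0],[[0,0.5,0],0],[[0,0.5,0],0]]' -
python3 -m handwheel '[[[0,0.5,0],0],[[0,0.5,0],0],[[0,0.5,0],0],[[0,0.5,0],0],[[0,0.5,0],0],[[0,0.5,0],0],[[0,0.5,0],0],[[0,0.3,0],0]]' -
python3 - <<'E'
from h import *
q=np.load("jig.npy");o=ctrl.get_obs();c,s=np.cos(q[2]),np.sin(q[2]);d=o["tcp_pos"][:2]-q[:2];print(c*d[0]+s*d[1],-s*d[0]+c*d[1],o["tcp_pos"],o["force"])
cv2.imwrite("pics/s10.png",cv2.resize(ctrl.grab_frame("scene")[180:240,240:320],None,fx=9,fy=9,interpolation=cv2.INTER_CUBIC))
E
```

```text
time_s: 17.75
tcp_pos: [0.5171, -0.1074, 0.0413]
eef_rot: [0.071, 0.997, 0.0, -0.0]
force: [0.0, -0.3, -1.4]
grip_width: -0.0002
time_s: 18.75
tcp_pos: [0.5225, -0.0697, 0.0413]
eef_rot: [0.071, 0.998, 0.0, -0.0]
force: [0.3, -0.7, -0.5]
grip_width: 0.0003
-0.003944162234129786 -0.09429292289122579 [ 0.52245117 -0.06966995  0.04128294] [ 0.25385831 -0.6897709  -0.52125839]
```

View pics/s10.png

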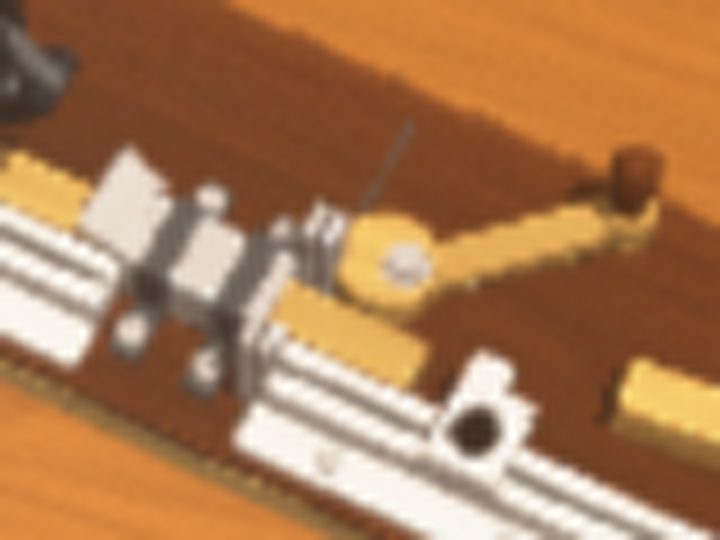

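s10 shows the bar out past the tube, nose at (415,365), with about 20 mm to go to the stop at (450,400).

```bash
python3 -m handwheel '[[[0,0.2,0],0],[[0,0.2,0],0],[[0,0.2,0],0],[[0,0.2,0],0],[[0,0.2,0],0],[[0,0.2,0],0],[[0,0.2,0],0],[[0,0.1,0],0]]' -
python3 -m handwheel '[[[0,0.1,0],0],[[0,0.05,0],0],[[0,0.05,0],0],[[0,0.05,0],0],[[0,0.05,0],0],[[0,0.05,0],0],[[0,0,0],0],[[0,0,0],0]]' -
python3 - <<'E'
from h import *
q=np.load("jig.npy");o=ctrl.get_obs();c,s=np.cos(q[2]),np.sin(q[2]);d=o["tcp_pos"][:2]-q[:2];print(c*d[0]+s*d[1],-s*d[0]+c*d[1],o["tcp_pos"],o["force"])
E
```

```text
time_s: 19.8
tcp_pos: [0.5246, -0.0551, 0.0413]
eef_rot: [0.071, 0.997, 0.0, 0.0]
force: [-0.1, -1.1, -0.4]
grip_width: 0.0004
time_s: 20.8
tcp_pos: [0.525, -0.052, 0.0413]
eef_rot: [0.071, 0.997, -0.0, -0.0]
force: [0.5, -1.4, 0.2]
grip_width: -0.0001
-0.003948673143964115 -0.07646747502575188 [ 0.52500548 -0.05202846  0.04129536] [ 0.49002264 -1.40623607  0.15163976]
```

```bash
python3 -m handwheel '[[[0,0.05,0],0],[[0,0.05,0],0],[[0,0.05,0],0],[[0,0.05,0],0],[[0,0,0],0],[[0,0,0],0],[[0,0,0],0],[[0,0,0],0]]' -
python3 - <<'E'
from h import *
q=np.load("jig.npy");o=ctrl.get_obs();c,s=np.cos(q[2]),np.sin(q[2]);d=o["tcp_pos"][:2]-q[:2];print(c*d[0]+s*d[1],-s*d[0]+c*d[1],o["tcp_pos"],o["force"])
cv2.imwrite("pics/s11.png",cv2.resize(ctrl.grab_frame("scene")[180:240,240:320],None,fx=9,fy=9,interpolation=cv2.INTER_CUBIC))
E
```

```text
time_s: 21.8
tcp_pos: [0.525, -0.0518, 0.0413]
eef_rot: [0.072, 0.997, -0.001, -0.0]
force: [-1.6, -7.0, 1.5]
grip_width: 0.0001
-0.004006829346565531 -0.07626829107427029 [ 0.52497651 -0.05182299  0.04128477] [-1.62582716 -7.04929388  1.46448684]
```

View pics/s11.png

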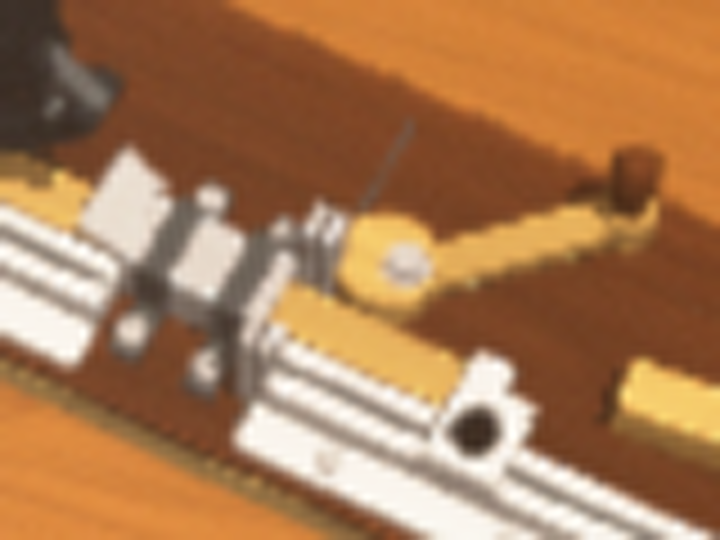

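s11 shows the nose against the stop face at (455,390), with about 7 N pushing back on the tail and the TCP no longer advancing. I retreat from the tail, lift and go over the knob with the jaws set along its tangent.

```bash
python3 -m handwheel '[[[0,-0.3,0],0],[[0,-0.5,0],0],[[0,0,-1],0],[[0,0,-3],0],[[0,0,-4],0],[[0,0,-4],0],[[2,5,0],0],[[2,5,0],0]]' -
python3 -m handwheel '[[[2,4.7,0],0],[[2,4.7,0],0],[[2,4.7,0],0],[[0,0,0],0.15],[[0,0,0],0.15],[[0,0,0],0.15],[[0,0,0],0.15],[[0,0,0],0.13]]' 4
python3 - <<'E'
from h import *
from scipy.spatial.transform import Rotation as R
q=np.load("jig.npy");o=ctrl.get_obs();c,s=np.cos(q[2]),np.sin(q[2]);d=o["tcp_pos"][:2]-q[:2];print(c*d[0]+s*d[1],-s*d[0]+c*d[1],o["tcp_pos"],o["force"])
r=R.from_quat(o["eef_rot"]).as_matrix();print(np.degrees(np.arctan2(r[1,1],r[0,1])-q[2]),o["joints"][6])
np.save("w12.npy",ctrl.camera_params("wrist")["T"])
cv2.imwrite("pics/w12.png",cv2.resize(ctrl.grab_frame("wrist"),(768,576),interpolation=cv2.INTER_CUBIC))
E
```

```text
time_s: 22.85
tcp_pos: [0.4992, 0.0481, 0.163]
eef_rot: [0.072, 0.997, 0.0, 0.001]
force: [-0.3, 0.7, -0.7]
grip_width: -0.0003
time_s: 23.85
tcp_pos: [0.4591, 0.1956, 0.162]
eef_rot: [0.424, 0.906, 0.0, 0.0]
force: [1.0, 0.3, 0.5]
grip_width: 0.0399
-0.10468681439997549 0.1590963792732709 [0.45912488 0.19555637 0.16204416] [0.97907595 0.32664765 0.50219506]
48.08385321110401 0.2570867033311934
```

View pics/w12.png

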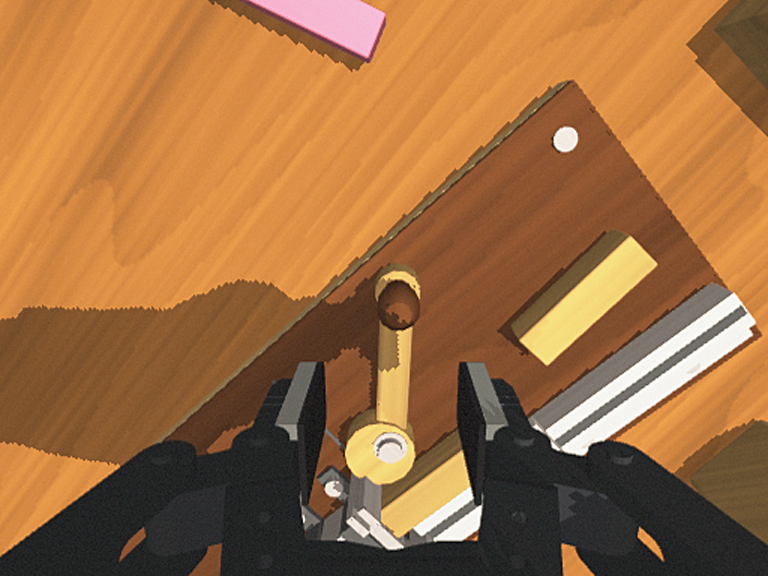

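```bash
python3 - <<'E'
from h import *
from scipy.spatial.transform import Rotation as R
np.set_printoptions(precision=1,suppress=True)
q=np.load("jig.npy");o=ctrl.get_obs()
def toj(w):
    c,s=np.cos(q[2]),np.sin(q[2]); d=w[:2]-q[:2]; return np.array([c*d[0]+s*d[1],-s*d[0]+c*d[1]])*1000
p=pw(np.load("w12.npy")); r=R.from_quat(o["eef_rot"]).as_matrix()
for n,u,v,z in(("knob",401,302,.076),("pivot",390,447,.045)):
    w=ray(p,(u+.5)/1.5-.5,(v+.5)/1.5-.5,z); print(n,toj(w),"in tool",(r.T@(w-o["tcp_pos"]))*1000)
E
```

```text
knob [-104.   163.4] in tool [ 2.4  3.6 86. ]
pivot [-36.8  96.5] in tool [-92.4  -0.8 117. ]
```

w12 shows the knob at (401,302), between the open jaws and 3.6 mm off centre against 10 mm of clearance per side. Lowering over it.

```bash
python3 -m handwheel '[[[0.1,0.2,1.5],0],[[0,0,1.8],0],[[0,0,1.8],0],[[0,0,1.5],0],[[0,0,1.5],0],[[0,0,1],0],[[0,0,0.8],0],[[0,0,0.4],0]]' 4
python3 - <<'E'
from h import *
print(ctrl.get_obs()["force"])
cv2.imwrite("pics/w13.png",cv2.resize(ctrl.grab_frame("wrist"),(768,576),interpolation=cv2.INTER_CUBIC))
E
```

```text
time_s: 24.9
tcp_pos: [0.4601, 0.197, 0.0579]
eef_rot: [0.422, 0.907, -0.0, -0.0]
force: [-0.1, 0.7, -0.5]
grip_width: 0.0396
[-0.10857764  0.70454078 -0.46519852]
```

View pics/w13.png

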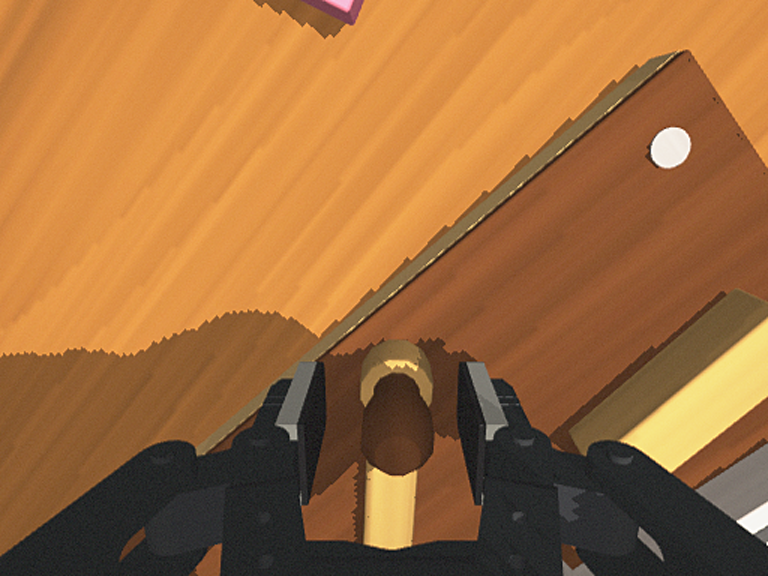

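w13 shows the knob at (397,420), centred between the pads. Now I follow the arc in the tool frame: radius 90 mm, 0.1 rad per row.

```bash
python3 -m handwheel '[[[0,0,0],0],[[-0.05,-0.9,0],-0.1],[[-0.05,-0.9,0],-0.1],[[-0.05,-0.9,0],-0.1],[[-0.05,-0.9,0],-0.1],[[-0.05,-0.9,0],-0.1],[[-0.05,-0.9,0],-0.1],[[0,0,0],0]]' 2.7
cat > st.py <<'E'
from h import *
from scipy.spatial.transform import Rotation as R
q=np.load("jig.npy");o=ctrl.get_obs();c,s=np.cos(q[2]),np.sin(q[2]);d=o["tcp_pos"][:2]-q[:2];X,Y=c*d[0]+s*d[1],-s*d[0]+c*d[1]
r=R.from_quat(o["eef_rot"]).as_matrix()
print("jig",X,Y,"rad",np.hypot(X+.036,Y-.095),"polar",np.degrees(np.arctan2(Y-.095,X+.036))%360,"tooly",np.degrees(np.arctan2(r[1,1],r[0,1])-q[2]),"F",o["force"],"tool F",r.T@o["force"],o["grip_width"])
E
python3 st.py; python3 - <<'E'
from h import *
cv2.imwrite("pics/w14.png",cv2.resize(ctrl.grab_frame("wrist"),(768,576),interpolation=cv2.INTER_CUBIC))
E
```

```text
time_s: 25.95
tcp_pos: [0.4318, 0.1517, 0.0588]
eef_rot: [0.136, 0.991, 0.0, 0.0]
force: [1.1, -0.0, -0.4]
grip_width: 0.0268
jig -0.1254738165611095 0.1117927684234468 rad 0.09103604188086488 polar 169.37018255977247 tooly 82.58454334419648 F [ 1.11644427 -0.01345204 -0.39911583] tool F [-1.0783584   0.28837538  0.39988124] 0.026766579189520464
```

View pics/w14.png

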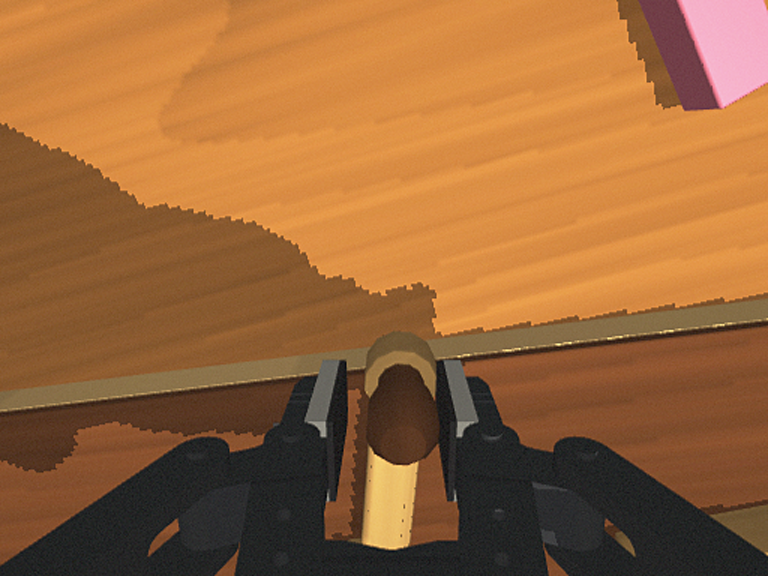

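The lever follows: radius 91 mm and the knob in contact with the right pad at (437,420). Continuing.

```bash
python3 -m handwheel '[[[-0.04,-0.7,0],-0.07],[[-0.04,-0.7,0],-0.08],[[-0.04,-0.7,0],-0.08],[[-0.04,-0.7,0],-0.08],[[-0.04,-0.7,0],-0.08],[[0,0,0],0],[[0,0,0],0],[[0,0,0],0]]' -
python3 st.py
```

```text
time_s: 27.0
tcp_pos: [0.4296, 0.1176, 0.0584]
eef_rot: [-0.059, 0.998, 0.0, 0.0]
force: [0.9, -0.2, 0.0]
grip_width: 0.0272
jig -0.12270511437301773 0.07769541764178267 rad 0.08841507467072802 polar 191.28677643999086 tooly 104.97301504008222 F [ 0.89760089 -0.16995952  0.04219272] tool F [-0.87156479 -0.27382405 -0.04182133] 0.027171105632804102
```

```bash
python3 -m handwheel '[[[-0.03,-0.5,0],-0.05],[[-0.03,-0.5,0],-0.05],[[-0.03,-0.5,0],-0.05],[[-0.03,-0.5,0],-0.05],[[0,0,0],0],[[0,0,0],0],[[0,0,0],0],[[0,0,0],0]]' -
python3 st.py
```

```text
time_s: 28.0
tcp_pos: [0.4325, 0.0999, 0.0581]
eef_rot: [-0.159, 0.987, 0.001, -0.001]
force: [-5.4, 4.9, 3.8]
grip_width: 0.0276
jig -0.11730929385634012 0.060569263569841374 rad 0.08829879318846731 polar 202.95041727895543 tooly 116.56661099540787 F [-5.39848895  4.86270111  3.79351129] tool F [ 3.60559482  6.32005712 -3.77317331] 0.027612439621906872
```

```bash
python3 -m handwheel '[[[0,-0.4,0],-0.03],[[0,-0.4,0],-0.04],[[0,-0.4,0],-0.04],[[0,-0.4,0],-0.04],[[0,0,0],0],[[0,0,0],0],[[0,0,0],0],[[0,0,0],0]]' -
python3 st.py; python3 - <<'E'
from h import *
cv2.imwrite("pics/w15.png",cv2.resize(ctrl.grab_frame("wrist"),(768,576),interpolation=cv2.INTER_CUBIC))
E
```

```text
time_s: 29.0
tcp_pos: [0.437, 0.0864, 0.058]
eef_rot: [-0.233, 0.972, 0.002, -0.002]
force: [-8.5, 10.1, 6.5]
grip_width: 0.0269
jig -0.11093443970492443 0.0478450382484413 rad 0.08853677581480998 polar 212.1815054883016 tooly 125.24357441528035 F [-8.45680913 10.11868677  6.48025311] tool F [ 2.96415696 12.88081656 -6.41852485] 0.026924663439708264
```

View pics/w15.png

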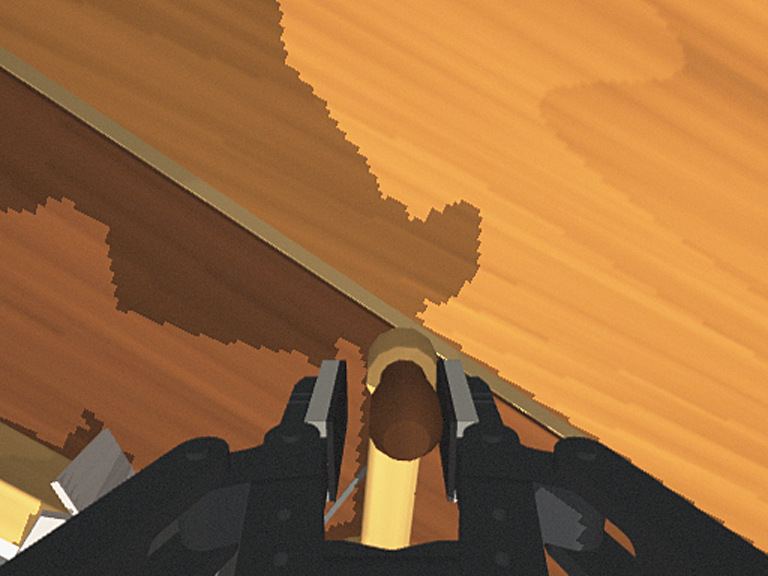

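```bash
python3 -m handwheel '[[[0,-0.3,0],-0.03],[[0,-0.3,0],-0.03],[[0,-0.3,0],-0.03],[[0,-0.3,0],-0.03],[[0,0,0],0],[[0,0,0],0],[[0,0,0],0],[[0,0,0],0]]' -
python3 st.py
```

```text
time_s: 30.05
tcp_pos: [0.4426, 0.0753, 0.0579]
eef_rot: [-0.291, 0.957, 0.001, -0.002]
force: [-8.2, 7.1, 8.1]
grip_width: 0.0271
jig -0.10380724210773219 0.037669008519749095 rad 0.08879563427536971 polar 220.2145039709892 tooly 132.08279620106669 F [-8.24155556  7.1491368   8.09504908] tool F [ 2.8967294  10.56127956 -8.03937482] 0.02706391823725729
```

```bash
python3 -m handwheel '[[[0,-0.15,0],-0.02],[[0,-0.15,0],-0.02],[[0,-0.1,0],0],[[0,-0.1,0],0],[[0,0,0],0],[[0,0,0],0],[[0,0,0],0],[[0,0,0],0]]' -
python3 st.py; python3 - <<'E'
from h import *
np.save("w16.npy",ctrl.camera_params("wrist")["T"])
cv2.imwrite("pics/w16.png",cv2.resize(ctrl.grab_frame("wrist"),(768,576),interpolation=cv2.INTER_CUBIC))
cv2.imwrite("pics/s16.png",cv2.resize(ctrl.grab_frame("scene")[180:240,240:320],None,fx=9,fy=9,interpolation=cv2.INTER_CUBIC))
E
```

```text
time_s: 31.05
tcp_pos: [0.4436, 0.074, 0.0577]
eef_rot: [-0.311, 0.95, 0.003, -0.003]
force: [-13.6, 15.5, 10.5]
grip_width: 0.0272
jig -0.10258457442278124 0.03658496180415986 rad 0.08857664612348085 polar 221.26066692412826 tooly 134.5275675846464 F [-13.56244604  15.5247673   10.45293345] tool F [  1.79254981  20.62104224 -10.28501541] 0.02720295448134313
```

View pics/w16.png

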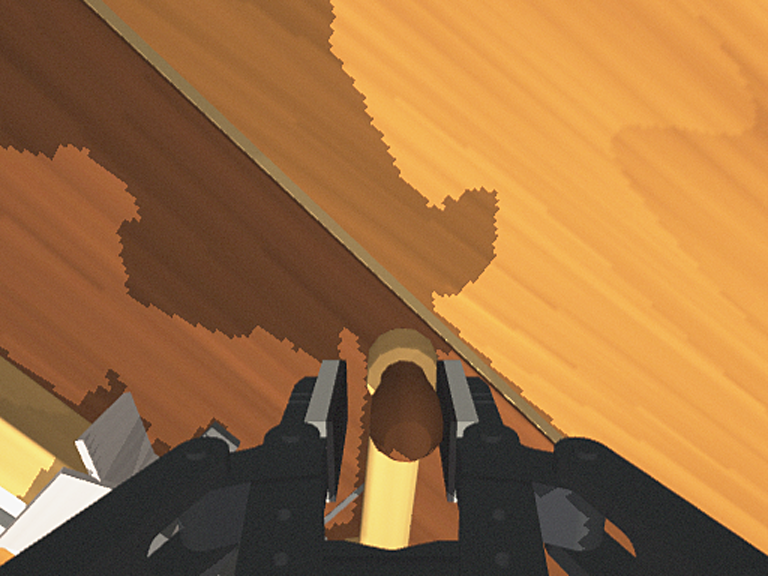

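View pics/s16.png

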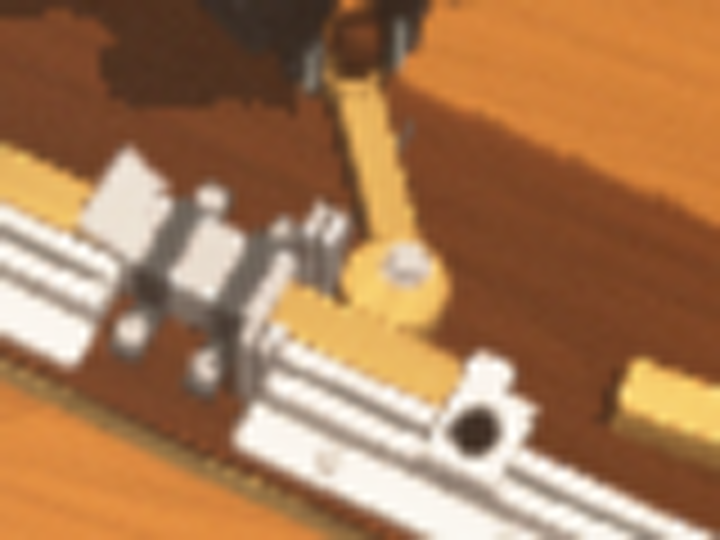

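The last step advanced only 1 mm while the tangential force jumped to 21 N, so the lever is at its end stop. s16 shows the cam on the bar at (400,325) and the nose still on the stop. I back off to the cage centre, lift clear and check.

```bash
python3 -m handwheel '[[[0,0.2,0],0],[[0,0.2,0],0],[[0,0.2,0],0],[[0,0,0],0],[[0,0,0],0],[[0,0,-0.5],0],[[0,0,-2],0],[[0,0,-3],0]]' 3.6
python3 -m handwheel '[[[0,0,-3],0],[[0,0,-4],0],[[3,0,-4],0],[[4,0,-4],0],[[4,0,-2],0],[[0,0,0],0.1],[[0,0,0],0],[[0,0,0],0]]' -
python3 st.py; python3 - <<'E'
from h import *
np.save("w17.npy",ctrl.camera_params("wrist")["T"])
cv2.imwrite("pics/w17.png",cv2.resize(ctrl.grab_frame("wrist"),(768,576),interpolation=cv2.INTER_CUBIC))
cv2.imwrite("pics/s17.png",cv2.resize(ctrl.grab_frame("scene")[140:260,160:350],None,fx=4,fy=4,interpolation=cv2.INTER_CUBIC))
cv2.imwrite("pics/t17.png",ctrl.grab_frame("top"))
E
```

```text
time_s: 32.15
tcp_pos: [0.4453, 0.0727, 0.1138]
eef_rot: [-0.309, 0.951, -0.0, -0.0]
force: [1.1, 0.6, -0.3]
grip_width: 0.0362
time_s: 33.15
tcp_pos: [0.3566, 0.0086, 0.2834]
eef_rot: [-0.262, 0.965, -0.0, 0.0]
force: [0.1, 0.1, -0.1]
grip_width: 0.0365
jig -0.17929667179479583 -0.04060188217061296 rad 0.1972861034023386 polar 223.41961477301513 tooly 128.62459559149067 F [ 0.08706433  0.10978547 -0.14618241] tool F [-0.13059065  0.05072491  0.14620332] 0.03653030270134693
```

View pics/w17.png

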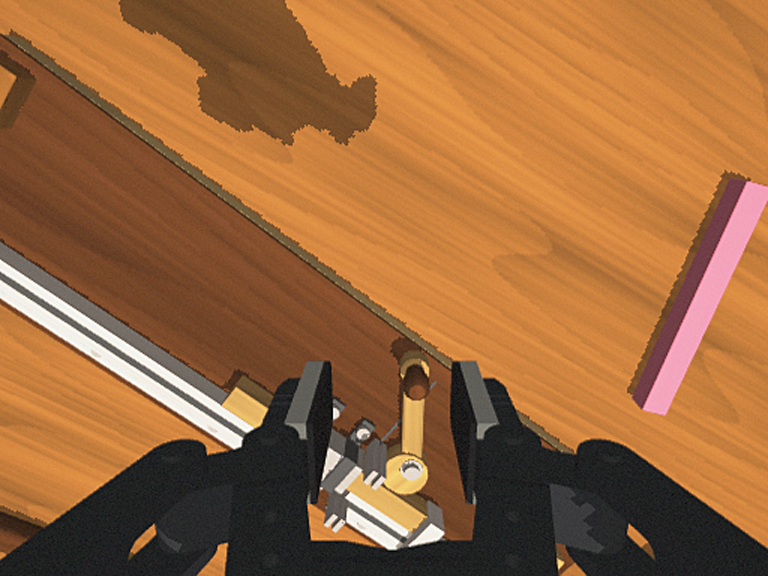

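View pics/s17.png

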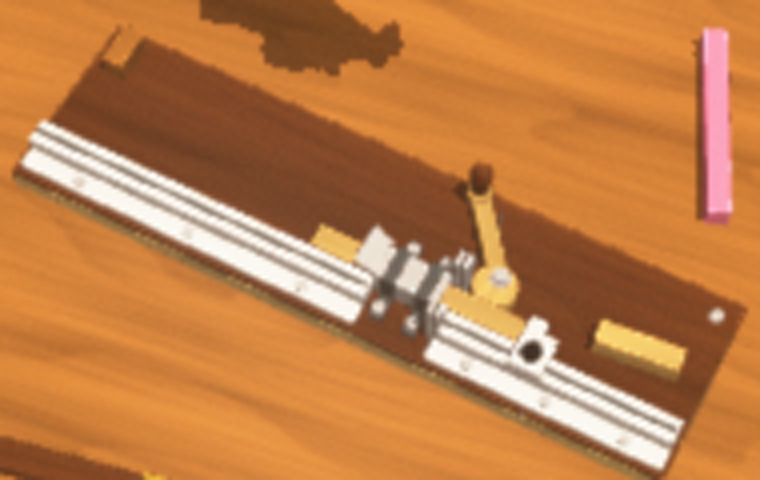

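View pics/t17.png

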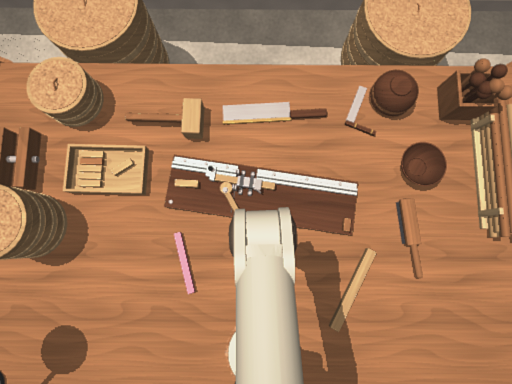

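s17 shows the lever swung round (knob (481,172), pivot (500,277)), the cam on the bar, the nose on the stop and the bystanders unmoved. I'll take one close wrist view of the nose, stop and tail to confirm with numbers.

```bash
python3 -m handwheel '[[[-4,1.8,1],0.15],[[-4,1.8,1],0.15],[[-3.7,3,1],0.15],[[-3,3.2,1],0.15],[[0,0,0],0.07],[[0,0,0],0],[[0,0,0],0],[[0,0,0],0]]' 8.5
python3 st.py; python3 - <<'E'
from h import *
np.save("w18.npy",ctrl.camera_params("wrist")["T"])
a=ctrl.grab_frame("wrist");cv2.imwrite("pics/w18raw.png",a)
cv2.imwrite("pics/w18.png",cv2.resize(a,(768,576),interpolation=cv2.INTER_CUBIC))
E
```

```text
time_s: 34.3
tcp_pos: [0.469, 0.1472, 0.2435]
eef_rot: [0.071, 0.997, -0.0, 0.0]
force: [0.8, -0.6, -0.3]
grip_width: 0.0851
jig -0.08797310966736996 0.11264953660032498 rad 0.05488816148043835 polar 161.24303805625527 tooly 90.1358422501041 F [ 0.83265937 -0.63608272 -0.28548674] tool F [-0.91400832 -0.5120776   0.28599098] 0.08513339375020475
```

View pics/w18.png

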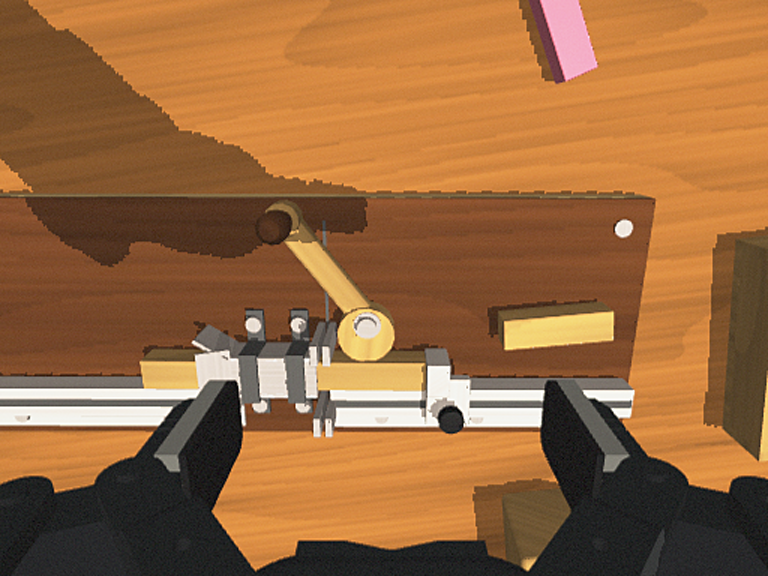

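```bash
python3 - <<'E'
from h import *
np.set_printoptions(precision=1,suppress=True)
q=np.load("jig.npy")
def toj(w):
    c,s=np.cos(q[2]),np.sin(q[2]); d=w[:2]-q[:2]; return np.array([c*d[0]+s*d[1],-s*d[0]+c*d[1]])*1000
p=pw(np.load("w18.npy"))
f=lambda u,v,z: toj(ray(p,(u+.5)/1.5-.5,(v+.5)/1.5-.5,z))
k=f(273,230,.076);pv=f(367,326,.045);print("knob",k,"pivot",pv,"angle",np.radians(np.degrees(np.arctan2(*(k-pv)[::-1]))%360-135))
print("tail",f(142,360,.046),f(142,389,.046),"nose",f(424,362,.046),f(424,390,.046),"stop edge",f(426,365,.054))
a=cv2.imread("pics/w18raw.png");cv2.imwrite("pics/w18c.png",cv2.resize(a[220:290,90:320],None,fx=3.4,fy=3.4*1.0,interpolation=cv2.INTER_CUBIC))
E
```

```text
knob [-107.5   43.2] pivot [-36.   95.7] angle 1.4189457627711546
tail [-10.6 -60.2] [ 11.7 -63.3] nose [ -9.8 135. ] [ 11.8 135.5] stop edge [-11.3 135.8]
```

View pics/w18c.png

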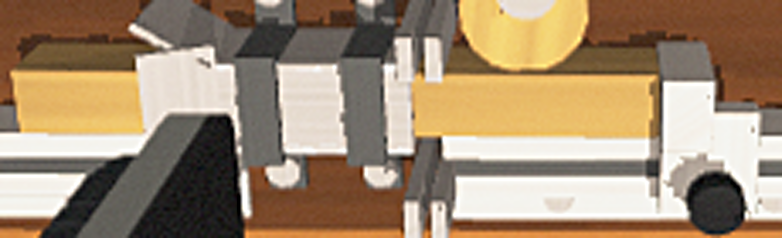

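The nose sits on the stop and the bar is flush. The lever angle read from the domed knob is 1.42, a bit uncertain, so I'll measure it from the lever's own edges.

```bash
python3 - <<'E'
import cv2
a=cv2.imread("pics/w18raw.png");cv2.imwrite("pics/w18d.png",cv2.resize(a[125:250,160:280],None,fx=4.6,fy=4.6,interpolation=cv2.INTER_CUBIC))
E
```

```text
(no output)
```

View pics/w18d.png

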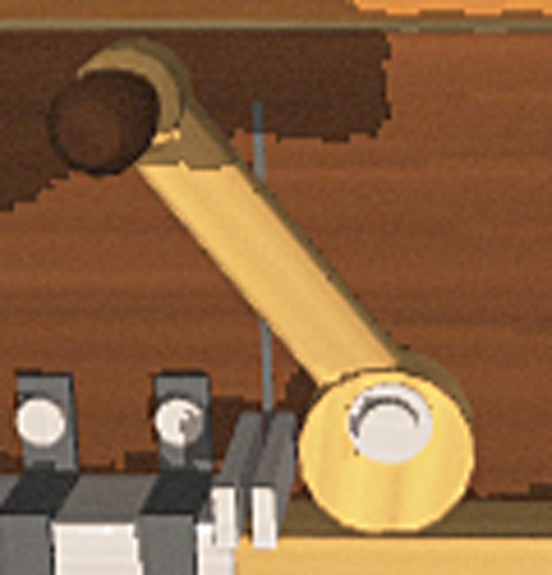

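```bash
python3 - <<'E'
from h import *
np.set_printoptions(precision=1,suppress=True)
q=np.load("jig.npy")
def toj(w):
    c,s=np.cos(q[2]),np.sin(q[2]); d=w[:2]-q[:2]; return np.array([c*d[0]+s*d[1],-s*d[0]+c*d[1]])*1000
p=pw(np.load("w18.npy"))
f=lambda u,v,z: toj(ray(p,160+(u+.5)/4.6-.5,125+(v+.5)/4.6-.5,z))
for a,b in(((145,168),(318,388)),((238,168),(392,358))):
    A,B=f(*a,.042),f(*b,.042); d=A-B; print(A,B,"clamp",np.radians(np.degrees(np.arctan2(d[1],d[0]))%360-135))
m=(f(145,168,.042)+f(238,168,.042))/2; d=m-np.array([-36,95]); print("mid",m,np.radians(np.degrees(np.arctan2(d[1],d[0]))%360-135))
print("disc",f(387,450,.042))
E
```

```text
[-93.3  43.9] [-43.7  79.6] clamp 1.4086623598226033
[-93.4  63.7] [-50.8  96.1] clamp 1.4352610145538014
mid [-93.3  53.8] 1.408223227533819
disc [-29.   94.7]
```

Lever edges give ≈1.41–1.43 and the TCP path ≈1.47, against 1.5 at the end stop. The hold is certain (>1.2), but "fully round" deserves one cheap repeat push, and there is time for it.

```bash
python3 -m handwheel '[[[0.9,-3.6,0],0],[[0.9,-3.6,0],0],[[0,0,0],-0.15],[[0,0,0],-0.15],[[0,0,0],-0.15],[[0,0,0],-0.15],[[0,0,0],-0.12],[[0,0,0],0]]' 4
python3 st.py
python3 - <<'E'
from h import *
from scipy.spatial.transform import Rotation as R
np.save("w19.npy",ctrl.camera_params("wrist")["T"])
cv2.imwrite("pics/w19.png",cv2.resize(ctrl.grab_frame("wrist"),(768,576),interpolation=cv2.INTER_CUBIC))
E
```

```text
time_s: 35.35
tcp_pos: [0.4411, 0.0786, 0.2436]
eef_rot: [-0.284, 0.959, -0.0, 0.0]
force: [-0.3, 0.4, -0.9]
grip_width: 0.0399
jig -0.10577554902734415 0.04077747374397003 rad 0.08836690328201598 polar 217.85075217408706 tooly 131.30643727164716 F [-0.3398584   0.40694048 -0.85991756] tool F [0.06323313 0.52691676 0.85960618] 0.03990563957615892
```

View pics/w19.png

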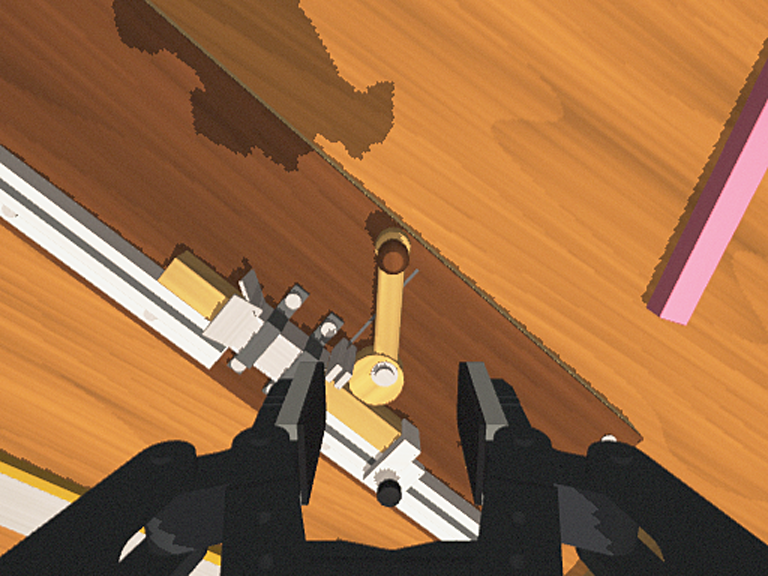

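w19 shows the knob at (393,257), on the jaws' centre line. Lowering and pushing again gently.

```bash
python3 -m handwheel '[[[0,0,3],0],[[0,0,3],0],[[0,0,3],0],[[0,0,3],0],[[0,0,3],0],[[0,0,2],0],[[0,0,1],0],[[0,0,0.5],0]]' 4
python3 -m handwheel '[[[0,-0.1,0],0],[[0,-0.1,0],0],[[0,-0.1,0],0],[[0,-0.1,0],0],[[0,0,0],0],[[0,0,0],0],[[0,0,0],0],[[0,0,0],0]]' 2.7
python3 st.py
```

```text
time_s: 36.4
tcp_pos: [0.4411, 0.079, 0.0581]
eef_rot: [-0.285, 0.959, 0.0, -0.0]
force: [-0.7, -0.4, 0.8]
grip_width: 0.0401
time_s: 37.4
tcp_pos: [0.4431, 0.0766, 0.0585]
eef_rot: [-0.286, 0.958, 0.0, 0.0]
force: [-2.7, 4.3, 4.0]
grip_width: 0.0271
jig -0.10343586790466691 0.03902840017997255 rad 0.08763798415338513 polar 219.6925873567119 tooly 131.43116421574 F [-2.72934859  4.28514652  4.01314516] tool F [-0.06305779  5.08281103 -4.00976485] 0.02706587247098214
```

```bash
python3 -m handwheel '[[[0,-0.15,0],-0.01],[[0,-0.15,0],-0.01],[[0,-0.1,0],0],[[0,-0.1,0],0],[[0,0,0],0],[[0,0,0],0],[[0,0,0],0],[[0,0,0],0]]' -
python3 st.py
```

```text
time_s: 38.4
tcp_pos: [0.4439, 0.0752, 0.0583]
eef_rot: [-0.296, 0.955, 0.002, -0.001]
force: [-8.2, 12.1, 8.6]
grip_width: 0.0272
jig -0.10246958874695622 0.03777663747675462 rad 0.08770814926023837 polar 220.72500871310461 tooly 132.72964191458047 F [-8.21218478 12.05895555  8.61440072] tool F [-0.05401552 14.62472995 -8.55456859] 0.027201630109428863
```

```bash
python3 -m handwheel '[[[0,-0.15,0],0],[[0,-0.15,0],0],[[0,-0.1,0],0],[[0,-0.1,0],0],[[0,0,0],0],[[0,0,0],0],[[0,0,0],0],[[0,0,0],0]]' -
python3 st.py
```

```text
time_s: 39.4
tcp_pos: [0.4455, 0.0717, 0.0582]
eef_rot: [-0.297, 0.955, 0.002, -0.002]
force: [-11.5, 13.9, 11.4]
grip_width: 0.027
jig -0.1003386652727876 0.034548286844140616 rad 0.08828291721823713 polar 223.21593640544472 tooly 132.7734090254644 F [-11.50871101  13.87868893  11.41779099] tool F [  1.63674075  18.01763673 -11.31902085] 0.02700977656207961
```

The lever gave another 4 mm, so it hadn't been quite at the end. I continue until it's truly blocked.

```bash
python3 -m handwheel '[[[0,-0.1,0],-0.01],[[0,-0.1,0],-0.01],[[0,-0.1,0],-0.01],[[0,-0.1,0],0],[[0,0,0],0],[[0,0,0],0],[[0,0,0],0],[[0,0,0],0]]' -
python3 st.py
```

```text
time_s: 40.4
tcp_pos: [0.446, 0.0716, 0.0581]
eef_rot: [-0.312, 0.95, 0.004, -0.002]
force: [-16.6, 21.9, 13.8]
grip_width: 0.0271
jig -0.0998517848450982 0.03455601554485583 rad 0.08792340805905116 polar 223.4295227412886 tooly 134.65208122629656 F [-16.62258543  21.88019364  13.83496818] tool F [  0.41867394  27.60041428 -13.58312955] 0.027131940929767027
```

Blocked now at polar 223.4° (knob ≈ 221°, clamp ≈ 1.50) with 28 N. I back off, lift clear and do a final check.

```bash
python3 -m handwheel '[[[0,0.4,0],0],[[0,0.4,0],0],[[0,0.3,0],0],[[0,0.2,0],0],[[0,0,0],0],[[0,0,-0.5],0],[[0,0,-2],0],[[0,0,-3],0]]' 3.6
python3 -m handwheel '[[[0,0,-4],0],[[0,0,-4],0],[[0,0,-4],0],[[-1.5,0,-1],0.15],[[-1.5,0,0],0.15],[[-1.5,0,0],0.15],[[-1.5,2,0],0.15],[[0,3,0],0.14]]' -
python3 st.py; python3 - <<'E'
from h import *
np.save("w20.npy",ctrl.camera_params("wrist")["T"])
a=ctrl.grab_frame("wrist");cv2.imwrite("pics/w20raw.png",a)
cv2.imwrite("pics/w20.png",cv2.resize(a,(768,576),interpolation=cv2.INTER_CUBIC))
cv2.imwrite("pics/s20.png",cv2.resize(ctrl.grab_frame("scene"),(760,570)))
E
```

```text
time_s: 41.4
tcp_pos: [0.4428, 0.0744, 0.1135]
eef_rot: [-0.309, 0.951, 0.0, -0.001]
force: [0.1, 0.2, 0.1]
grip_width: 0.036
time_s: 42.4
tcp_pos: [0.4945, 0.147, 0.2435]
eef_rot: [0.06, 0.998, -0.0, 0.0]
force: [-0.5, -0.3, -0.5]
grip_width: 0.036
jig -0.06275541292780061 0.11611254328237476 rad 0.03408213028534554 polar 141.72323096123398 tooly 91.42071245209387 F [-0.51503481 -0.29359893 -0.47739458] tool F [ 0.47663131 -0.35277508  0.47722018] 0.036039022919188535
```

View pics/w20.png

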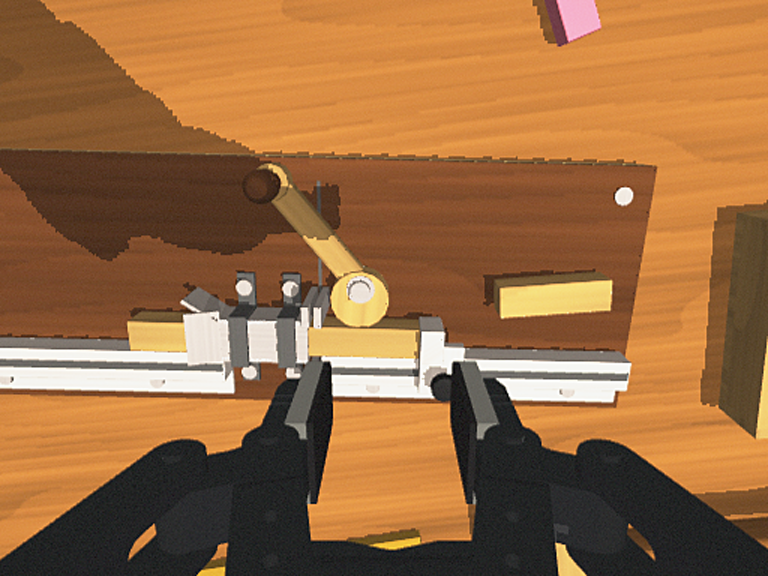

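View pics/s20.png

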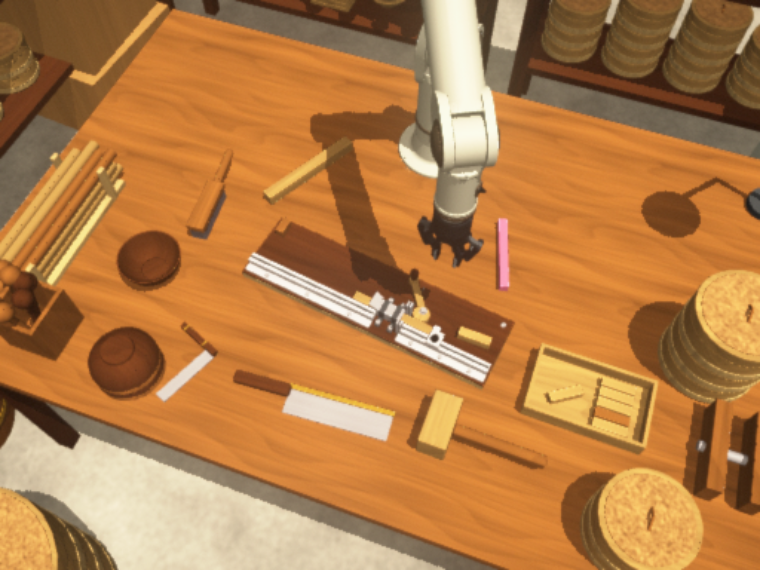

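```bash
python3 - <<'E'
from h import *
a=cv2.imread("pics/w20raw.png");cv2.imwrite("pics/w20d.png",cv2.resize(a[95:265,80:320],None,fx=3.3,fy=3.3,interpolation=cv2.INTER_CUBIC))
E
```

```text
(no output)
```

View pics/w20d.png

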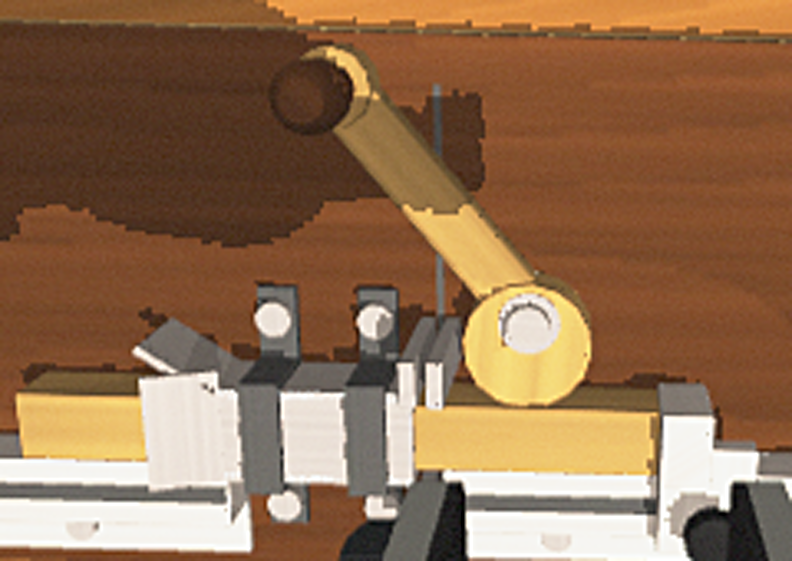

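```bash
python3 - <<'E'
from h import *
np.set_printoptions(precision=1,suppress=True)
q=np.load("jig.npy")
def toj(w):
    c,s=np.cos(q[2]),np.sin(q[2]); d=w[:2]-q[:2]; return np.array([c*d[0]+s*d[1],-s*d[0]+c*d[1]])*1000
p=pw(np.load("w20.npy"))
f=lambda u,v,z: toj(ray(p,80+(u+.5)/3.3-.5,95+(v+.5)/3.3-.5,z))
for a,b in(((335,131),(475,299)),((375,98),(526,273))):
    A,B=f(*a,.042),f(*b,.042); d=A-B; print("clamp",np.radians(np.degrees(np.arctan2(d[1],d[0]))%360-135))
k=f(309,97,.076); d=k-[-36.2,95.8]; print(k,np.radians(np.degrees(np.arctan2(d[1],d[0]))%360-135))
print("tail",f(18,393,.046),"nose",f(655,412,.046),f(653,472,.046),"stop",f(659,414,.054))
E
```

```text
clamp 1.4675964471461935
clamp 1.4966280807159131
[-105.6   40. ] 1.4620545751823948
tail [-10.3 -61.1] nose [ -9.1 134.7] [ 11.1 134.9] stop [-11.7 135.5]
```

Clamp now reads 1.46–1.50, the nose is on the stop within reading error (134.8 vs 135.5 mm), the bar is flush, and the gripper is clear at z = 0.24 with no force. I'm handing it in.

```bash
python3 - <<'E'
from plant import ctrl
print(ctrl.job_done(), ctrl.get_obs()["time_s"])
E
```

```text
the job is handed in; nothing more can be done
the job is handed in; nothing more can be done
```

The bar is set up in the jig and clamped, and the job was handed in with the clock at about 42.5 s of the 67 s allowed.

**What I did:**
- **Bar to fence:** I pushed it sideways against the fence, with the open fingers as a two-point pusher.
- **Through the tube:** I pushed it endwise from the tail through the guide tube until it met the stop. About 7 N pushed back and it stopped advancing.
- **Clamp:** I caged the knob between the fingers and swung the lever round its arc.

**Last checks:**
- **Nose:** it measures at jig y ≈ 134.8 mm and the stop face at ≈ 135.5 mm. That is contact within reading error. An earlier picture put the stop at about 137 mm, so the absolute figure is only good to about 2 mm.
- **Bar:** it lies flush along the fence and down on the bed.
- **Clamp lever:** it reads 1.46–1.50 rad against the end stop at 1.5.
- **Surroundings:** the bystanders look unmoved, and the gripper is clear with no contact force.

**One check that disagreed:** after the first swing I took the lever to be at its end stop, but the pictures gave only 1.41–1.43 rad. I pushed again and it moved about 4 mm further before it really blocked at about 28 N.

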